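# Check a sandal sole on the width gauge

### The job

Take the wooden sandal sole from its sloping rack, stand it upright on its long thin edge lengthwise on the gauge's raised bed and let go of it. Then grip the gauge rod's head and draw the rod straight up without forcing it, partway out of its bore, until the flat top of its head is level with the top edge of the standing sole, and hold it there: finish while still gripping the rod. Do not pull the rod out of its bore or knock the sole, and leave the hammer, the pot and the finished clog alone.

Things in the scene. Friction and masses are not known exactly. Their poses are not given: they have to be found in the camera images.
- sole_mid (a point): Centre of the loose flat wooden sole: 230 mm long (its y axis), 95 mm wide (z), 24 mm thick (x), round ends, about 0.2 kg. At the start it leans on the rack, its z axis tilted 35 deg from upright, upper long edge leaning back mostly toward the robot; x points up and away from the rack's board. Turned 35 deg about y it is upright.
- sole: The same sole as a body; origin and axes as sole_mid.
- rack: Fixed wooden rack, base 130 x 210 mm; origin on the table under it. Its 10 mm board lies under the lower 54 mm of the sole's -x face, and a lip holds the sole's lower edge about 50 mm above the table. The upper 41 mm of the sole's width stick out free on both faces, along the whole length.
- gauge_bed (a point): Centre of the top face of the gauge's fixed raised bed, a wooden ledge 60 mm wide (x), 260 mm long (y), top 34 mm above the table. z is up, x points across towards the post with the bore. The sole is to stand here with its length along y, its centre 47.5 mm and its top edge 95 mm above this point.
- gauge_bore (a point): Centre of the mouth of the vertical bore in the gauge's fixed square post (50 x 50 mm, top 58 mm above the table), 90 mm from the bed's centre line along the bed's x axis. z is up. The bore is 17.2 mm wide and 52 mm deep, closed at the bottom.
- rod_head (a point): Centre of the upright round wooden head (28 mm diameter, 28 mm tall) of the loose gauge rod, 0.18 kg. Below it a 16 mm steel rod rests on the bore's bottom, 52 mm deep, 12 mm bare between post and head: this point starts 26 mm above the bore's mouth. The head's top is level with the standing sole's edge when it is 57 mm above it (31 mm of lift). Released, the rod drops back.
- rod: The same rod as a body; origin at its lower end, z along the rod, up.
- gauge: The fixed gauge (base board, bed and bored post in one); origin on the table under the bed's centre, axes as gauge_bed.
- geta: Bystander: finished wooden clog, 220 x 90 mm, 65 mm tall, on two teeth; origin at its underside. Leave alone.
- pot: Bystander: small white pot with wooden cap, 48 mm diameter, 75 mm tall; origin at its underside. Leave alone.
- mallet: Bystander: hammer lying on the bench; origin at its underside. Leave alone.

How it is judged:
By the outcome, as a careful person would: the job done as asked, in the order asked, and still so for the second after the job is handed in, while the arm keeps its last pose, push and grip.
It also fails if it takes over 58 s, if anything falls off the work surface, if the arm or the gripper's body presses on something with over 40 N, if the wrist force passes 120 N, or if a joint passes its speed limit or range.

### The arm

A 6-joint arm with a two-finger parallel gripper is mounted at the origin on the work surface. World frame = base frame: x ahead of the robot, y to its left, z up, the work surface at z = 0. Lengths are in mm, angles in rad, forces in N, time in s.
With the tool pointing down it reaches from about 350 to 875 mm from the base axis. Payload 4.2 kg.
Tool frame: the origin (TCP) lies midway between the tips of the shut fingers; the grasp point (between the pads) lies 19 mm behind it; z points along the fingers, y is the line along which they close (so a half turn about z gives the same grasp; the last joint's range is limited). The gripper opens to 85 mm and grips with 20 to 120 N. Pads are 22 mm wide; open, the fingers measure 114 mm over their backs; the gripper's body (76 mm by 85 mm) begins 54 mm behind the grasp point. The pads swing forward as they close: fully open they stand 13 mm farther back than shut.
Start: joints at [1.463, 0.385, 0.008, 0, -1.194, -0.259], TCP at [224.111, 583.415, 231.312] pointing down, gripper open.
Joint ranges: [-3.14, 3.14], [-1.21, 2.06], [-1.07, 1.41], [-3.16, 2.05], [-2.99, -0.16], [-3.1, 3.1]. Speed limits (rad/s): [2.79, 2.79, 3.14, 3.14, 3.14, 3.14].

### API

Orientations are given as a unit quaternion [x, y, z, w].
In Python, from bench import arm gives the robot as it stands.
- The arm moves only by the tool send_rows, never from a script. Its argument "targets" is a list of rows, each an object of numbers: "gripper": the gripper command: -1 is fully open, 1 is shut, values between are in proportion; "x", "y", "z": the shift along the tool's x, y, z in cm; "ax", "ay", "az": the turn, a rotation vector about the tool's x, y, z in degrees. A call has 1 to 5 rows; each row shifts and turns the commanded pose from where the row before left it, along the tool's axes as they then stand; what a row does not reach is not made up. A row lasts 1/12 s, in which the tool goes at most 41.7 mm and 7.16 degrees, less where a joint would pass 70% of its speed; a pose out of reach is approached as far as the arm can. A call is refused whole if a number of a shift passes 4.17 or a number of a turn 7.16, either way. A call with a gripper value outside its range is refused whole. The fingers move at their own pace and stop on an object; the grip force is fixed at half the most. Time passes only in rows, so rows that do not move let the fingers close. It gives the time, the measured TCP pose, the force, the opening and the grip force at its end, in the units of the state.
- arm.read_state(): the state, without advancing time (a new reading comes with each control period).
- arm.get_image(name): name is "side" or "top"; returns (picture, depth): 480x640x3 uint8, red, green, blue; 480x640 float32, mm along the optical axis (not along the pixel's ray), 0 where there is no reading.
- arm.camera_model(name): a dict with "fx", "fy", "cx", "cy" (pixels), "cam_to_world" (4x4, takes a point from camera to world coordinates). Camera axes: x right, y down, z forward; pixel columns grow to the right and rows downward; lengths in mm; the calibration is good to about 2 mm. A picture is of the moment at which its call begins. camera_model takes no time and is no camera call.
- arm.job_done(): hands the job in; it is judged then, once.
Trained networks look in the newest picture that a camera, given by its name, has taken for a name from the list of things; names that differ only in an ending like _2 or _b are one class to them, and where a whole thing is asked for, a point or a joint stands for the part that bears it (a point fixed in the world has none). Each returns a list of dicts, best first, with "score" (0 to 1); they miss things now and then, are a little off and sometimes report something else, mostly with a low value. They report only what shows in the picture. A call takes as long as a camera call.
- arm.boxes_of(camera, thing): "rect" ([left, top, width, height] in pixels, round what is visible of it).
The state is a dict: "clock": time; "joints": joint angles; "joint_vel": joint speeds; "joint_efforts": joint torques, N m; "position": TCP position; "ee_rot": TCP orientation; "contact_force": force on the tool from outside, world axes, zero at the start; "wrist_torque": the same for the moment, N m; "gripper_width": finger opening in mm; "grasp_force": force on a finger pad.
Only numpy, scipy, OpenCV 4.12 (cv2) and the standard library are available. Lean on these libraries where they do the work, as an engineer would, in place of code of your own. Each camera call takes 0.05 s, during which the arm holds its last target. There are 200 camera calls.

## Working session

There is one attempt and no reset: what is moved stays moved. The work goes in short steps, Python scripts to look and compute and a tool call to move; the robot and the scene stay as the last step left them, time stands still between calls to the robot, and variables do not carry over. Pictures are saved under pics/ and viewed, at most 10 in all, crops included, and the job is handed in when it is done.

Besides the shell and the picture viewer there is one more tool, called after "Emit:" by a JSON object that holds its "method" and its "body", one argument or row to a line. send_rows: Moves the arm, as the interface text tells. Its arguments: {"type":"object","properties":{"targets":{"type":"array"}},"required":["targets"]}

```bash
mkdir -p pics; ls; cat > h.py <<'E'
import numpy as np, cv2
from bench import arm
def grab(n,f=None):
    im,d=arm.get_image(n)
    if f: cv2.imwrite('pics/'+f,im[:,:,::-1])
    return im,d
def world(n,d):
    c=arm.camera_model(n); v,u=np.indices(d.shape)
    p=np.stack([(u-c['cx'])/c['fx']*d,(v-c['cy'])/c['fy']*d,d,np.ones_like(d)],-1)
    w=(p@np.array(c['cam_to_world']).T)[...,:3]; w[d==0]=np.nan
    return w
E
python3 - <<'E'
from h import *
a={}
for n in('side','top'):
    im,d=grab(n); a[n]=im; w=world(n,d); np.savez('pics/%s0.npz'%n,im=im,w=w)
    print(n,np.array(arm.camera_model(n)['cam_to_world']).round(2).tolist())
    for t in('sole','rack','gauge','gauge_bed','gauge_bore','rod_head','geta','pot','mallet'):
        for b in arm.boxes_of(n,t)[:2]:
            r=np.array(b['rect']);x,y=(r[:2]+r[2:]/2).astype(int); print(t,round(b['score'],2),r.round().tolist(),w[y,x].round())
cv2.imwrite('pics/a_side.png',a['side'][:,:,::-1]);cv2.imwrite('pics/a_top.png',a['top'][:,:,::-1])
s=arm.read_state();print(s['clock'],s['position'],s['ee_rot'],s['gripper_width'])
E
```

```text
pics
side [[-0.92, -0.29, 0.27, 332.56], [-0.4, 0.67, -0.63, 609.69], [0.0, -0.68, -0.73, 768.09], [0.0, 0.0, 0.0, 1.0]]
sole 0.84 [360.0, 128.0, 78.0, 75.0] [ 526. -145.  129.]
rack 0.64 [66.0, 297.0, 148.0, 157.0] [746. 320.  22.]
rack 0.57 [360.0, 119.0, 78.0, 87.0] [ 527. -154.  129.]
gauge 0.73 [208.0, 288.0, 195.0, 182.0] [524. 235.  32.]
gauge_bed 0.92 [209.0, 286.0, 197.0, 183.0] [522. 232.  33.]
gauge_bed 0.17 [359.0, 123.0, 81.0, 82.0] [ 525. -149.  128.]
gauge_bore 0.87 [208.0, 286.0, 198.0, 185.0] [522. 234.  33.]
rod_head 0.87 [272.0, 304.0, 21.0, 32.0] [576. 196.  94.]
geta 0.57 [159.0, 171.0, 105.0, 104.0] [784.  49.  66.]
pot 0.97 [421.0, 264.0, 33.0, 48.0] [398.  26.  61.]
mallet 0.71 [66.0, 295.0, 147.0, 158.0] [745. 320.  25.]
mallet 0.63 [343.0, 144.0, 110.0, 99.0] [ 537. -210.    6.]
top [[0.03, -0.98, 0.18, 380.85], [-1.0, -0.03, -0.01, 30.48], [0.01, -0.18, -0.98, 1135.14], [0.0, 0.0, 0.0, 1.0]]
rack 0.62 [372.0, 234.0, 111.0, 83.0] [ 512. -183.  128.]
gauge 0.97 [146.0, 214.0, 151.0, 112.0] [529. 203.   3.]
gauge_bed 0.94 [146.0, 214.0, 150.0, 114.0] [526. 204.   6.]
gauge_bore 0.74 [148.0, 211.0, 148.0, 114.0] [530. 201.   6.]
rod_head 0.76 [217.0, 230.0, 16.0, 19.0] [572. 186.  97.]
geta 0.77 [258.0, 118.0, 113.0, 49.0] [778.  25.  64.]
pot 0.72 [306.0, 324.0, 22.0, 27.0] [399.   9.  77.]
mallet 0.78 [116.0, 134.0, 129.0, 43.0] [764. 301.   3.]
1.0 [224.09155851 583.41335671 231.32552268] [ 9.83231459e-01 -1.82361996e-01 -1.84682822e-05 -1.79187142e-05] 85.25209399596737
```

View pics/a_side.png

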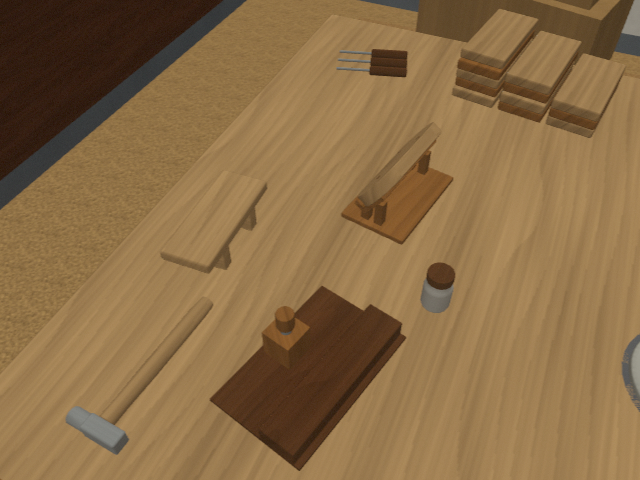

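View pics/a_top.png

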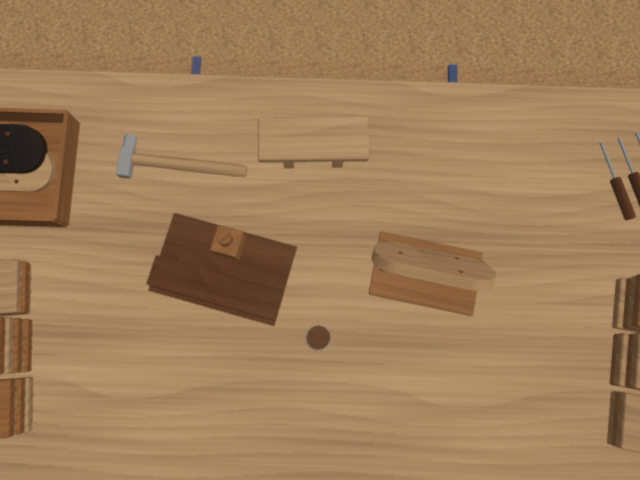

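```bash
python3 - <<'E'
from h import *
W={n:np.load('pics/%s0.npz'%n)['w'] for n in('side','top')}
def rect(name,n,x0,x1,y0,y1,z0,z1):
    w=W[n].reshape(-1,3); m=(w[:,0]>x0)&(w[:,0]<x1)&(w[:,1]>y0)&(w[:,1]<y1)&(w[:,2]>z0)&(w[:,2]<z1)
    p=w[m]
    if len(p)<10: print(name,n,len(p));return p
    c,s,a=cv2.minAreaRect(p[:,:2].astype(np.float32)); print(name,n,len(p),'c',np.round(c,1),'s',np.round(s,1),'a',round(a,1),'zmed',np.median(p[:,2]).round(1)); return p
for n in W:
    rect('bed',n,380,650,80,360,27,41)
    rect('post',n,500,650,120,260,50,64)
    h=rect('head',n,520,620,130,240,88,108); print(h.mean(0))
    p=rect('soleall',n,400,620,-330,-40,60,200)
    # plane RANSAC
    rng=np.random.default_rng(0);best=0
    for _ in range(400):
        q=p[rng.choice(len(p),3,False)];nn=np.cross(q[1]-q[0],q[2]-q[0]);nn/=np.linalg.norm(nn)+1e-9
        k=abs((p-q[0])@nn)<3
        if k.sum()>best:best=k.sum();K=k
    q=p[K];c=q.mean(0);U,S,V=np.linalg.svd(q-c,full_matrices=False);nn=V[2]*np.sign(V[2][2])
    ya=np.cross([0,0,1],nn);ya/=np.linalg.norm(ya);za=np.cross(nn,ya)
    if za[2]<0: za=-za
    ab=np.c_[(q-c)@ya,(q-c)@za];lo=np.percentile(ab,1,0);hi=np.percentile(ab,99,0);m=(lo+hi)/2
    print(n,best,'n',nn.round(3),'y',ya.round(3),'z',za.round(3),'ext',(hi-lo).round(),'facecentre',(c+m[0]*ya+m[1]*za).round(1),'top z',np.percentile(q[:,2],99).round(1))
E
```

```text
bed side 7315 c [532. 198.] s [261.  146.8] a 76.0 zmed 31.7
post side 780 c [578.1 186.9] s [51.2 52.1] a 76.1 zmed 55.6
head side 299 c [577.4 187.3] s [27.3 27.1] a 79.8 zmed 95.6
[576.35102115 188.6522519   94.93136114]
soleall side 2175 c [ 535.6 -201.6] s [230.4  70.5] a 79.8 zmed 118.3
side 893 n [-0.544  0.104  0.833] y [-0.187 -0.982  0.   ] z [ 0.818 -0.156  0.554] ext [167.  23.] facecentre [ 511.8 -193.9  125.6] top z 132.6
bed top 4195 c [529.4 198.7] s [260.  143.9] a 76.0 zmed 33.5
post top 484 c [576.  187.3] s [50.9 50.3] a 76.3 zmed 57.4
head top 184 c [576. 187.] s [26.9 26.5] a 37.6 zmed 97.5
[575.52853998 186.60780157  97.14131163]
soleall top 3709 c [ 535.4 -201.3] s [228.   71.3] a 80.0 zmed 115.5
top 2543 n [ 0.799 -0.144  0.584] y [ 0.177  0.984 -0.   ] z [-0.575  0.104  0.811] ext [217.  91.] facecentre [ 542.9 -203.4   98.6] top z 135.2
```

The side view shows the sole on its rack at about (400,165), the rod head at (285,318) and the bed at (340,380). The top view has the sole at (433,265) and the gauge at (222,268). The two views agree within a few mm: sole_mid ≈ (533,-202,92), bed centre ≈ (489,208.5,34) with yaw -14°, and rod ≈ (576,187).

```bash
cat >> h.py <<'E'
from scipy.spatial.transform import Rotation as R, Slerp
def frame(z,y):
    z=np.array(z,float);z/=np.linalg.norm(z);y=np.array(y,float);y-=z*(y@z);y/=np.linalg.norm(y)
    return R.from_matrix(np.c_[np.cross(y,z),y,z])
sx=np.array([.805,-.145,.574]);sz=np.array([-.565,.102,.819]);mid=np.array([533.3,-201.7,91.8])
yb=np.radians(-14);bx=np.array([np.cos(yb),np.sin(yb),0]);by=np.array([-np.sin(yb),np.cos(yb),0])
bed=np.array([489.3,208.5,34]);bore=np.array([576.3,187,58.])
Rg=frame(-sz,-sx);Rp=frame([0,0,-1],-bx);Rr=frame([0,0,-1],-by)
def plan(P,Q,n,g,p0=None,q0=None):
    s=arm.read_state();p0=np.array(s['position']) if p0 is None else p0;q0=R.from_quat(s['ee_rot']) if q0 is None else q0
    P=np.array(P,float);sl=Slerp([0,1],R.concatenate([q0,Q]))
    d=(P-p0)/n/10
    print('dist',np.linalg.norm(P-p0).round(1),'turn',np.degrees((q0.inv()*Q).magnitude()).round(1))
    rv=np.degrees((sl(0).inv()*sl(1/n)).as_rotvec()).round(2)
    for i in range(n):
        t=sl(i/n).inv().apply(d).round(2)
        print('{"gripper":%g,"x":%g,"y":%g,"z":%g,"ax":%g,"ay":%g,"az":%g}'%(g,*t,*rv),end=',' if (i+1)%5 else '\n')
    print()
E
python3 -c "
from h import *
g=mid+14.5*sz; print(g)
plan(g+80*sz,Rg,25,-1)"
```

```text
[ 525.1075 -200.221   103.6755]
dist 818.9 turn 85.4
{"gripper":-1,"x":2.07,"y":2.53,"z":0.25,"ax":1.17,"ay":0.97,"az":3.06},{"gripper":-1,"x":2.2,"y":2.42,"z":0.23,"ax":1.17,"ay":0.97,"az":3.06},{"gripper":-1,"x":2.32,"y":2.3,"z":0.22,"ax":1.17,"ay":0.97,"az":3.06},{"gripper":-1,"x":2.43,"y":2.18,"z":0.22,"ax":1.17,"ay":0.97,"az":3.06},{"gripper":-1,"x":2.54,"y":2.05,"z":0.22,"ax":1.17,"ay":0.97,"az":3.06}
{"gripper":-1,"x":2.65,"y":1.92,"z":0.22,"ax":1.17,"ay":0.97,"az":3.06},{"gripper":-1,"x":2.74,"y":1.78,"z":0.23,"ax":1.17,"ay":0.97,"az":3.06},{"gripper":-1,"x":2.83,"y":1.63,"z":0.24,"ax":1.17,"ay":0.97,"az":3.06},{"gripper":-1,"x":2.91,"y":1.49,"z":0.26,"ax":1.17,"ay":0.97,"az":3.06},{"gripper":-1,"x":2.98,"y":1.33,"z":0.28,"ax":1.17,"ay":0.97,"az":3.06}
{"gripper":-1,"x":3.04,"y":1.18,"z":0.3,"ax":1.17,"ay":0.97,"az":3.06},{"gripper":-1,"x":3.09,"y":1.02,"z":0.33,"ax":1.17,"ay":0.97,"az":3.06},{"gripper":-1,"x":3.14,"y":0.86,"z":0.37,"ax":1.17,"ay":0.97,"az":3.06},{"gripper":-1,"x":3.17,"y":0.7,"z":0.4,"ax":1.17,"ay":0.97,"az":3.06},{"gripper":-1,"x":3.2,"y":0.54,"z":0.44,"ax":1.17,"ay":0.97,"az":3.06}
{"gripper":-1,"x":3.22,"y":0.38,"z":0.49,"ax":1.17,"ay":0.97,"az":3.06},{"gripper":-1,"x":3.22,"y":0.22,"z":0.54,"ax":1.17,"ay":0.97,"az":3.06},{"gripper":-1,"x":3.22,"y":0.06,"z":0.59,"ax":1.17,"ay":0.97,"az":3.06},{"gripper":-1,"x":3.21,"y":-0.1,"z":0.64,"ax":1.17,"ay":0.97,"az":3.06},{"gripper":-1,"x":3.19,"y":-0.26,"z":0.7,"ax":1.17,"ay":0.97,"az":3.06}
{"gripper":-1,"x":3.16,"y":-0.42,"z":0.76,"ax":1.17,"ay":0.97,"az":3.06},{"gripper":-1,"x":3.12,"y":-0.57,"z":0.83,"ax":1.17,"ay":0.97,"az":3.06},{"gripper":-1,"x":3.07,"y":-0.72,"z":0.89,"ax":1.17,"ay":0.97,"az":3.06},{"gripper":-1,"x":3.01,"y":-0.86,"z":0.96,"ax":1.17,"ay":0.97,"az":3.06},{"gripper":-1,"x":2.95,"y":-1,"z":1.03,"ax":1.17,"ay":0.97,"az":3.06}
```

Emit:
{"method": "send_rows", "body": {
  "targets": [
    {"gripper": -1, "x": 2.1, "y": 2.5, "z": 0.2, "ax": 1.2, "ay": 1, "az": 3},
    {"gripper": -1, "x": 2.2, "y": 2.4, "z": 0.2, "ax": 1.2, "ay": 1, "az": 3},
    {"gripper": -1, "x": 2.3, "y": 2.3, "z": 0.2, "ax": 1.2, "ay": 1, "az": 3},
    {"gripper": -1, "x": 2.4, "y": 2.2, "z": 0.2, "ax": 1.2, "ay": 1, "az": 3},
    {"gripper": -1, "x": 2.5, "y": 2.1, "z": 0.2, "ax": 1.2, "ay": 1, "az": 3}
  ]
}}

```text
clock: 1.42
position: [275.3, 427.3, 220.2]
ee_rot: [0.948, -0.31, 0.053, -0.044]
contact_force: [-0.2, -0.1, 0.2]
gripper_width: 85.7
grasp_force: 0.0
```

Emit:
{"method": "send_rows", "body": {
  "targets": [
    {"gripper": -1, "x": 2.6, "y": 1.9, "z": 0.2, "ax": 1.2, "ay": 1, "az": 3},
    {"gripper": -1, "x": 2.7, "y": 1.8, "z": 0.2, "ax": 1.2, "ay": 1, "az": 3},
    {"gripper": -1, "x": 2.8, "y": 1.6, "z": 0.2, "ax": 1.2, "ay": 1, "az": 3},
    {"gripper": -1, "x": 2.9, "y": 1.5, "z": 0.2, "ax": 1.2, "ay": 1, "az": 3},
    {"gripper": -1, "x": 3, "y": 1.3, "z": 0.3, "ax": 1.2, "ay": 1, "az": 3}
  ]
}}

```text
clock: 1.83
position: [326.8, 273.5, 209.5]
ee_rot: [0.893, -0.429, 0.104, -0.087]
contact_force: [0.5, 0.7, 0.3]
gripper_width: 85.1
grasp_force: 0.0
```

Emit:
{"method": "send_rows", "body": {
  "targets": [
    {"gripper": -1, "x": 3, "y": 1.2, "z": 0.3, "ax": 1.2, "ay": 1, "az": 3},
    {"gripper": -1, "x": 3.1, "y": 1, "z": 0.3, "ax": 1.2, "ay": 1, "az": 3},
    {"gripper": -1, "x": 3.1, "y": 0.9, "z": 0.4, "ax": 1.2, "ay": 1, "az": 3},
    {"gripper": -1, "x": 3.2, "y": 0.7, "z": 0.4, "ax": 1.2, "ay": 1, "az": 3},
    {"gripper": -1, "x": 3.2, "y": 0.5, "z": 0.4, "ax": 1.2, "ay": 1, "az": 3}
  ]
}}

```text
clock: 2.25
position: [379.4, 119.4, 198.3]
ee_rot: [0.819, -0.539, 0.153, -0.127]
contact_force: [0.8, -0.1, -0.9]
gripper_width: 85.4
grasp_force: 0.0
```

Emit:
{"method": "send_rows", "body": {
  "targets": [
    {"gripper": -1, "x": 3.2, "y": 0.4, "z": 0.5, "ax": 1.2, "ay": 1, "az": 3},
    {"gripper": -1, "x": 3.2, "y": 0.2, "z": 0.5, "ax": 1.2, "ay": 1, "az": 3},
    {"gripper": -1, "x": 3.2, "y": 0.1, "z": 0.6, "ax": 1.2, "ay": 1, "az": 3},
    {"gripper": -1, "x": 3.2, "y": -0.1, "z": 0.6, "ax": 1.2, "ay": 1, "az": 3},
    {"gripper": -1, "x": 3.2, "y": -0.3, "z": 0.7, "ax": 1.2, "ay": 1, "az": 3}
  ]
}}

```text
clock: 2.67
position: [435.0, -35.2, 192.6]
ee_rot: [0.726, -0.638, 0.196, -0.165]
contact_force: [1.5, 0.4, 0.1]
gripper_width: 85.7
grasp_force: 0.0
```

```bash
python3 -c "
from h import *
s=arm.read_state();print(s['clock'],s['position'],s['contact_force'])
g=mid+14.5*sz; print(g)
plan(g+80*sz,Rg,5,-1)"
```

```text
2.6667 [434.97002643 -35.15224562 192.62963872] [1.54570909 0.38664785 0.0626092 ]
[ 525.1075 -200.221   103.6755]
dist 164.9 turn 17.8
{"gripper":-1,"x":3.17,"y":-0.13,"z":0.89,"ax":0.99,"ay":1.04,"az":3.26},{"gripper":-1,"x":3.15,"y":-0.29,"z":0.95,"ax":0.99,"ay":1.04,"az":3.26},{"gripper":-1,"x":3.11,"y":-0.45,"z":1.01,"ax":0.99,"ay":1.04,"az":3.26},{"gripper":-1,"x":3.06,"y":-0.61,"z":1.08,"ax":0.99,"ay":1.04,"az":3.26},{"gripper":-1,"x":3,"y":-0.76,"z":1.14,"ax":0.99,"ay":1.04,"az":3.26}
```

Emit:
{"method": "send_rows", "body": {
  "targets": [
    {"gripper": -1, "x": 3.1, "y": -0.1, "z": 0.8, "ax": 1, "ay": 1, "az": 3.2},
    {"gripper": -1, "x": 3.1, "y": -0.3, "z": 0.9, "ax": 1, "ay": 1, "az": 3.2},
    {"gripper": -1, "x": 3.1, "y": -0.4, "z": 1, "ax": 1, "ay": 1, "az": 3.2},
    {"gripper": -1, "x": 3, "y": -0.6, "z": 1, "ax": 1, "ay": 1, "az": 3.2},
    {"gripper": -1, "x": 2.9, "y": -0.7, "z": 1.1, "ax": 1, "ay": 1, "az": 3.2}
  ]
}}

```text
clock: 3.08
position: [418.3, -153.3, 208.9]
ee_rot: [-0.613, 0.739, -0.229, 0.161]
contact_force: [0.2, -0.1, 1.0]
gripper_width: 85.6
grasp_force: 0.0
```

Emit:
{"method": "send_rows", "body": {
  "targets": [
    {"gripper": -1},
    {"gripper": -1}
  ]
}}

```text
$.targets[0]: bad value
```

```bash
python3 -c "
from h import *
s=arm.read_state();print(s['clock'],s['position'],s['contact_force'])
im,d=grab('side');cv2.imwrite('pics/b.png',cv2.resize(im[60:260,280:540,::-1],None,fx=3,fy=3))
g=mid+14.5*sz
plan(g,Rg,10,-1)"
```

```text
3.0833 [ 418.26146372 -153.28536905  208.89912974] [ 0.22984888 -0.10789067  0.97831658]
dist 157.4 turn 3.9
{"gripper":-1,"x":0.18,"y":-0.4,"z":1.51,"ax":0.27,"ay":-0.28,"az":0.01},{"gripper":-1,"x":0.19,"y":-0.39,"z":1.51,"ax":0.27,"ay":-0.28,"az":0.01},{"gripper":-1,"x":0.2,"y":-0.39,"z":1.51,"ax":0.27,"ay":-0.28,"az":0.01},{"gripper":-1,"x":0.2,"y":-0.38,"z":1.51,"ax":0.27,"ay":-0.28,"az":0.01},{"gripper":-1,"x":0.21,"y":-0.37,"z":1.51,"ax":0.27,"ay":-0.28,"az":0.01}
{"gripper":-1,"x":0.22,"y":-0.37,"z":1.52,"ax":0.27,"ay":-0.28,"az":0.01},{"gripper":-1,"x":0.23,"y":-0.36,"z":1.52,"ax":0.27,"ay":-0.28,"az":0.01},{"gripper":-1,"x":0.23,"y":-0.35,"z":1.52,"ax":0.27,"ay":-0.28,"az":0.01},{"gripper":-1,"x":0.24,"y":-0.34,"z":1.52,"ax":0.27,"ay":-0.28,"az":0.01},{"gripper":-1,"x":0.25,"y":-0.34,"z":1.52,"ax":0.27,"ay":-0.28,"az":0.01}
```

View pics/b.png

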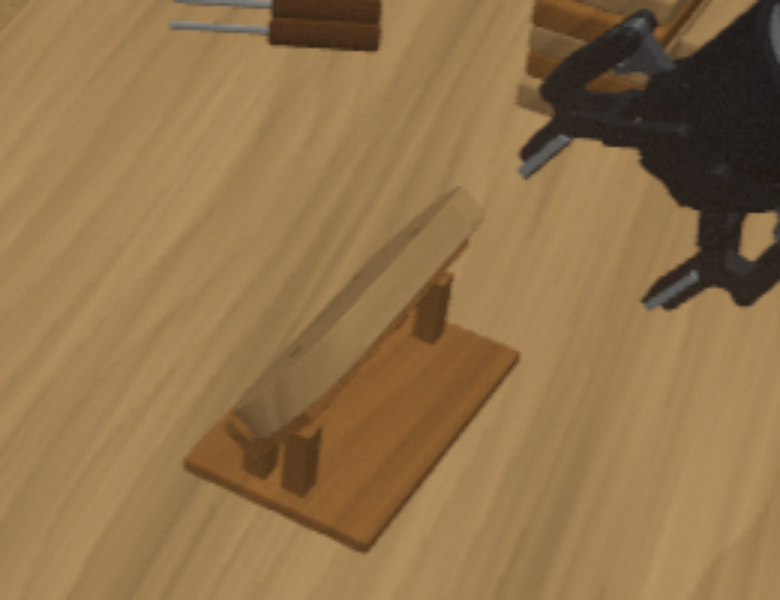

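The side view shows the open gripper well clear of the sole, up and behind it at about (640,150) in the crop, and the sole undisturbed. The arm stopped short of plan, so I'll check the joints.

```bash
python3 -c "
from h import *
s=arm.read_state();print(np.round(s['joints'],3),np.round(s['joint_vel'],2))
q=R.from_quat(s['ee_rot']);print(q.as_matrix().round(3),Rg.as_matrix().round(3))"
```

```text
[-0.037 -0.156 -1.068  0.876 -0.162 -0.988] [ 0.06  0.01 -0.01 -0.01  0.02  0.06]
[[-0.202 -0.832  0.517]
 [-0.978  0.149 -0.143]
 [ 0.042 -0.535 -0.844]] [[-0.177 -0.806  0.565]
 [-0.984  0.145 -0.102]
 [ 0.    -0.574 -0.819]]
```

Emit:
{"method": "send_rows", "body": {
  "targets": [
    {"gripper": -1, "x": 0, "y": 0, "z": 0, "ax": 0, "ay": 0, "az": 0}
  ]
}}

```text
clock: 3.22
position: [418.3, -152.9, 208.8]
ee_rot: [-0.614, 0.739, -0.229, 0.161]
contact_force: [-0.9, 0.1, 0.6]
gripper_width: 85.4
grasp_force: 0.0
```

```bash
python3 -c "
from h import *
s=arm.read_state();print(np.round(s['joints'],3),np.round(s['joint_vel'],2),s['position'])
g=mid+14.5*sz
plan(g+60*sz,Rg,5,-1)"
```

```text
[-0.033 -0.156 -1.068  0.876 -0.16  -0.985] [0.04 0.01 0.   0.   0.01 0.01] [ 418.28059045 -152.87616641  208.84763632]
dist 100.8 turn 3.8
{"gripper":-1,"x":0.48,"y":-0.73,"z":1.82,"ax":0.53,"ay":-0.52,"az":0.09},{"gripper":-1,"x":0.49,"y":-0.72,"z":1.82,"ax":0.53,"ay":-0.52,"az":0.09},{"gripper":-1,"x":0.51,"y":-0.7,"z":1.82,"ax":0.53,"ay":-0.52,"az":0.09},{"gripper":-1,"x":0.52,"y":-0.68,"z":1.82,"ax":0.53,"ay":-0.52,"az":0.09},{"gripper":-1,"x":0.54,"y":-0.67,"z":1.82,"ax":0.53,"ay":-0.52,"az":0.09}
```

```bash
cat > fk.py <<'E'
from h import *
from scipy.optimize import least_squares
def rx(a):return R.from_rotvec([a,0,0])
def ryy(a):return R.from_rotvec([0,a,0])
def rzz(a):return R.from_rotvec([0,0,a])
def fk(j,P):
    a1,h,L2,a3,d4,d6=P
    q=rzz(j[0]);p=q.apply([a1,0,h]);q=q*ryy(j[1]);p=p+q.apply([0,0,L2])
    q=q*ryy(-j[2]);p=p+q.apply([d4,0,a3]);q=q*rx(S4*j[3])*ryy(-j[4]);p=p+q.apply([d6,0,0]);q=q*rx(S6*j[5])
    return p,q
S4=S6=-1
E
python3 - <<'E'
import fk
from fk import *
D=[([1.463,.385,.008,0,-1.194,-.259],[224.1,583.4,231.3],[.98323,-.18236,0,0])]
s=arm.read_state();D.append((s['joints'],s['position'],s['ee_rot']))
for s4 in(1,-1):
  for s6 in(1,-1):
    fk.S4,fk.S6=s4,s6
    C=[fk.fk(j,[40,330,445,40,440,386])[1].inv()*R.from_quat(q) for j,p,q in D]
    print(s4,s6,np.degrees((C[0].inv()*C[1]).magnitude()).round(2))
    for P in([40,330,445,40,440,386],[88,330,400,40,405,386]):print([ (fk.fk(j,P)[0]-p).round(1).tolist() for j,p,q in D])
plan([480,-160,280],frame([.2,-.05,-1],[-.97,.2,0]),5,-1)
E
```

```text
Traceback (most recent call last):
AttributeError: 'function' object has no attribute 'fk'
```

```bash
mv fk.py kin.py; python3 - <<'E'
import kin
from kin import *
D=[([1.463,.385,.008,0,-1.194,-.259],[224.1,583.4,231.3],[.98323,-.18236,0,0])]
s=arm.read_state();D.append((s['joints'],s['position'],s['ee_rot']))
for s4 in(1,-1):
  for s6 in(1,-1):
    kin.S4,kin.S6=s4,s6
    C=[kin.fk(j,[40,330,445,40,440,386])[1].inv()*R.from_quat(q) for j,p,q in D]
    print(s4,s6,np.degrees((C[0].inv()*C[1]).magnitude()).round(2))
    for P in([40,330,445,40,440,386],[88,330,400,40,405,386]):print([ (kin.fk(j,P)[0]-p).round(1).tolist() for j,p,q in D])
plan([480,-160,280],frame([.2,-.05,-1],[-.97,.2,0]),5,-1)
E
```

```text
1 1 21.58
[[-156.2, 43.8, 0.3], [56.6, 184.4, -88.5]]
[[-156.4, 42.4, -28.5], [90.1, 183.3, -105.3]]
1 -1 100.35
[[-156.2, 43.8, 0.3], [56.6, 184.4, -88.5]]
[[-156.4, 42.4, -28.5], [90.1, 183.3, -105.3]]
-1 1 83.24
[[-156.2, 43.8, 0.3], [53.4, 89.8, -88.5]]
[[-156.4, 42.4, -28.5], [87.0, 88.7, -105.3]]
-1 -1 0.01
[[-156.2, 43.8, 0.3], [53.4, 89.8, -88.5]]
[[-156.4, 42.4, -28.5], [87.0, 88.7, -105.3]]
dist 94.5 turn 20.9
{"gripper":-1,"x":-0.04,"y":-1.81,"z":-0.54,"ax":-4.15,"ay":-0.34,"az":0.22},{"gripper":-1,"x":-0.05,"y":-1.77,"z":-0.67,"ax":-4.15,"ay":-0.34,"az":0.22},{"gripper":-1,"x":-0.06,"y":-1.71,"z":-0.8,"ax":-4.15,"ay":-0.34,"az":0.22},{"gripper":-1,"x":-0.07,"y":-1.65,"z":-0.92,"ax":-4.15,"ay":-0.34,"az":0.22},{"gripper":-1,"x":-0.09,"y":-1.58,"z":-1.03,"ax":-4.15,"ay":-0.34,"az":0.22}
```

Emit:
{"method": "send_rows", "body": {
  "targets": [
    {"gripper": -1, "x": 0, "y": -1.8, "z": -0.5, "ax": -4, "ay": -0.4, "az": 0.2},
    {"gripper": -1, "x": 0, "y": -1.8, "z": -0.7, "ax": -4, "ay": -0.4, "az": 0.2},
    {"gripper": -1, "x": 0, "y": -1.7, "z": -0.8, "ax": -4, "ay": -0.4, "az": 0.2},
    {"gripper": -1, "x": 0, "y": -1.6, "z": -0.9, "ax": -4, "ay": -0.4, "az": 0.2},
    {"gripper": -1, "x": 0, "y": -1.6, "z": -1, "ax": -4, "ay": -0.4, "az": 0.2}
  ]
}}

```text
clock: 3.63
position: [468.7, -171.5, 276.4]
ee_rot: [-0.623, 0.767, -0.128, 0.082]
contact_force: [0.6, -1.3, 0.8]
gripper_width: 85.3
grasp_force: 0.0
```

```bash
cat >> kin.py <<'E'
import json,os
def log():
    s=arm.read_state();D=json.load(open('log.json')) if os.path.exists('log.json') else [[[1.463,.385,.008,0,-1.194,-.259],[224.1,583.4,231.3]],[[-.033,-.156,-1.068,.876,-.160,-.985],[418.28,-152.88,208.85]]]
    D.append([list(map(float,s['joints'])),list(map(float,s['position']))]);json.dump(D,open('log.json','w'));print(s['clock'],np.round(s['joints'],3),np.round(s['position'],1),np.round(s['contact_force'],1),round(s['gripper_width'],1),round(s['grasp_force'],1))
E
python3 -c "
from kin import *
log()
q=R.from_quat(arm.read_state()['ee_rot']);print(q.as_matrix().round(2))
plan([535,-200,290],frame([.4,-.08,-1],[-.98,.18,0]),5,-1)"
```

```text
3.6333 [ 0.038 -0.019 -0.474  0.142 -0.834 -0.325] [ 468.7 -171.5  276.4] [ 0.6 -1.3  0.8] 85.3 0.0
[[-0.21 -0.94  0.29]
 [-0.98  0.19 -0.09]
 [ 0.03 -0.3  -0.95]]
dist 73.4 turn 5.4
{"gripper":-1,"x":0.29,"y":-1.43,"z":0.17,"ax":0.97,"ay":-0.41,"az":-0.22},{"gripper":-1,"x":0.29,"y":-1.43,"z":0.19,"ax":0.97,"ay":-0.41,"az":-0.22},{"gripper":-1,"x":0.3,"y":-1.42,"z":0.22,"ax":0.97,"ay":-0.41,"az":-0.22},{"gripper":-1,"x":0.31,"y":-1.42,"z":0.24,"ax":0.97,"ay":-0.41,"az":-0.22},{"gripper":-1,"x":0.32,"y":-1.41,"z":0.26,"ax":0.97,"ay":-0.41,"az":-0.22}
```

Emit:
{"method": "send_rows", "body": {
  "targets": [
    {"gripper": -1, "x": 0.3, "y": -1.4, "z": 0.2, "ax": 1, "ay": -0.4, "az": -0.2},
    {"gripper": -1, "x": 0.3, "y": -1.4, "z": 0.2, "ax": 1, "ay": -0.4, "az": -0.2},
    {"gripper": -1, "x": 0.3, "y": -1.4, "z": 0.2, "ax": 1, "ay": -0.4, "az": -0.2},
    {"gripper": -1, "x": 0.3, "y": -1.4, "z": 0.2, "ax": 1, "ay": -0.4, "az": -0.2},
    {"gripper": -1, "x": 0.3, "y": -1.4, "z": 0.3, "ax": 1, "ay": -0.4, "az": -0.2}
  ]
}}

```text
clock: 4.05
position: [533.8, -201.6, 288.2]
ee_rot: [-0.627, 0.754, -0.153, 0.121]
contact_force: [-0.6, 0.3, -0.2]
gripper_width: 85.3
grasp_force: 0.0
```

```bash
cat >> kin.py <<'E'
COL=[(0,0),(0,1),(0,2),(1,2),(2,0),(2,2),(3,1),(4,0),(4,2)]  # (frame, axis)
PRI=np.array([40,-160,330,420,420,20,0,350,0.])
def quats(j):
    q=rzz(j[0]);o=[q];q=q*ryy(j[1]);o.append(q);q=q*ryy(-j[2]);o.append(q);q=q*rx(-j[3]);o.append(q);q=q*ryy(-j[4]);o.append(q);q=q*rx(-j[5]);o.append(q);return o
def A(j):
    Q=quats(j);return np.array([Q[f].as_matrix()[:,a] for f,a in COL]).T
def fit():
    D=json.load(open('log.json'));M=np.vstack([A(j) for j,p in D]);b=np.hstack([p for j,p in D])
    lam=.003
    th=np.linalg.lstsq(np.vstack([M,lam*np.eye(9)]),np.hstack([b,lam*PRI]),rcond=None)[0]
    print('fit',th.round(1),'res',abs(M@th-b).max().round(2));return th
CT=None
def ik(th,P,Q,j0):
    s=arm.read_state();C=quats(s['joints'])[5].inv()*R.from_quat(s['ee_rot'])
    f=lambda j:np.hstack([A(j)@th-P,300*((quats(j)[5]*C).inv()*Q).as_rotvec()])
    lo=[-3.14,-1.21,-1.07,-3.16,-2.99,-3.1];hi=[3.14,2.06,1.41,2.05,-.16,3.1]
    r=least_squares(f,np.clip(j0,np.array(lo)+.01,np.array(hi)-.01),bounds=(lo,hi));return r.x,f(r.x)
E
python3 -c "
from kin import *
log();th=fit();np.save('th.npy',th)
j=arm.read_state()['joints']
g=mid+14.5*sz
for k in(0,30,60,80,120):
  for jj in(j,[j[0],j[1],j[2],-3,-.5,j[5]+3]):
    x,f=ik(th,g+k*sz,Rg,jj);print(k,x.round(2),np.linalg.norm(f[:3]).round(1),np.degrees(np.linalg.norm(f[3:])/300).round(1))
"
```

```text
4.05 [-0.044  0.07  -0.355  0.09  -0.76  -0.192] [ 533.8 -201.6  288.2] [-0.6  0.3 -0.2] 85.3 0.0
fit [ 3.000e-01 -1.200e+00  1.605e+02  5.639e+02  4.213e+02  5.000e-01
 -1.587e+02  2.972e+02  3.000e-01] res 0.12
0 [-0.16  0.26 -0.56 -0.45 -0.16  0.43] 7.9 4.7
0 [-0.16  0.26 -0.56 -0.45 -0.16  0.43] 7.9 4.7
30 [-0.12  0.19 -0.63 -0.27 -0.16  0.22] 8.0 4.4
30 [-0.12  0.19 -0.63 -0.27 -0.16  0.22] 8.0 4.4
60 [-0.09  0.11 -0.71 -0.06 -0.16 -0.01] 7.6 3.8
60 [-0.09  0.11 -0.71 -0.06 -0.16 -0.01] 7.6 3.8
80 [-0.07  0.06 -0.77  0.09 -0.16 -0.17] 7.0 3.2
80 [-0.07  0.06 -0.77  0.09 -0.16 -0.17] 7.0 3.2
120 [-0.05 -0.05 -0.88  0.36 -0.16 -0.46] 3.5 1.3
120 [-0.05 -0.05 -0.88  0.36 -0.16 -0.46] 3.5 1.3
```

```bash
cat >> kin.py <<'E'
sy=np.cross(sz,sx)
def Ra(a):  # grasp / place orientation with in-plane lean a (deg)
    a=np.radians(a);return frame(-sz*np.cos(a)+sy*np.sin(a),-sx),frame([0,0,-1]*np.cos(a)+by*np.sin(a),-bx)
E
python3 -c "
from kin import *
print(sy)
th=np.load('th.npy');j=arm.read_state()['joints']
g=mid+14.5*sz
for a in(-20,-15,-12,-9,-6,6,9,12,15,20):
  G,Pl=Ra(a)
  for nm,P,Q,j0 in(('g',g,G,j),('g80',g-80*G.as_matrix()[:,2],G,j),('p',bed+[0,0,62],Pl,[.6,.3,-.3,0,-1,0]),('p1',bed+[0,0,140],Pl,[.6,.3,-.3,0,-1,0])):
    b=min((ik(th,P,Q,np.array(j0)+[0,0,0,k,0,-k]) for k in(-1.4,0,1.4)),key=lambda t:np.linalg.norm(t[1]))
    x,f=b;print(a,nm,x.round(2),np.linalg.norm(f[:3]).round(1),np.degrees(np.linalg.norm(f[3:])/300).round(1))
"
```

```text
[ 1.77303e-01  9.83605e-01 -1.85000e-04]Traceback (most recent call last):
  File "<string>", line 7, in <module>
    G,Pl=Ra(a)
         ~~^^^
  File "kin.py", line 35, in Ra
    a=np.radians(a);return frame(-sz*np.cos(a)+sy*np.sin(a),-sx),frame([0,0,-1]*np.cos(a)+by*np.sin(a),-bx)
                                                                       ~~~~~~~~^~~~~~~~~~
TypeError: can't multiply sequence by non-int of type 'numpy.float64'
```

```bash
sed -i 's/frame(\[0,0,-1\]\*/frame(np.array([0,0,-1.])*/' kin.py
python3 -c "
from kin import *
th=np.load('th.npy');j=arm.read_state()['joints']
g=mid+14.5*sz
for a in(-20,-15,-12,-9,-6,6,9,12,15,20):
  G,Pl=Ra(a)
  for nm,P,Q,j0 in(('g',g,G,j),('g80',g-80*G.as_matrix()[:,2],G,j),('p',bed+[0,0,62],Pl,[.6,.3,-.3,0,-1,0]),('p1',bed+[0,0,140],Pl,[.6,.3,-.3,0,-1,0])):
    b=min((ik(th,P,Q,np.array(j0)+[0,0,0,k,0,-k]) for k in(-1.4,0,1.4)),key=lambda t:np.linalg.norm(t[1]))
    x,f=b;print(a,nm,x.round(2),np.linalg.norm(f[:3]).round(1),np.degrees(np.linalg.norm(f[3:])/300).round(1))
"
```

```text
-20 g [-0.31  0.25 -0.96  2.05 -0.37 -2.  ] 18.3 6.7
-20 g80 [-0.29  0.08 -1.05  2.05 -0.34 -1.99] 6.2 2.1
-20 p [ 0.8   0.49 -0.32  0.2  -1.07 -1.17] 0.0 0.0
-20 p1 [ 0.8   0.4  -0.23  0.18 -1.25 -1.13] 0.0 0.0
-15 g [-0.36  0.23 -0.94  2.05 -0.24 -1.93] 21.9 8.1
-15 g80 [-0.37  0.05 -1.03  2.05 -0.2  -1.91] 10.4 3.6
-15 p [ 0.78  0.45 -0.35  0.16 -1.   -1.13] 0.0 0.0
-15 p1 [ 0.78  0.37 -0.25  0.14 -1.18 -1.1 ] 0.0 0.0
-12 g [-0.4   0.22 -0.93  2.05 -0.17 -1.89] 23.6 8.9
-12 g80 [-0.39  0.05 -1.02  2.05 -0.16 -1.88] 12.0 4.7
-12 p [ 0.77  0.43 -0.36  0.13 -0.96 -1.1 ] 0.0 0.0
-12 p1 [ 0.77  0.35 -0.26  0.12 -1.14 -1.08] 0.0 0.0
-9 g [-0.4   0.22 -0.93  2.05 -0.16 -1.89] 24.1 10.0
-9 g80 [-0.25  0.03 -1.02  1.55 -0.16 -1.51] 17.7 6.0
-9 p [ 0.76  0.42 -0.37  0.11 -0.92 -1.07] 0.0 0.0
-9 p1 [ 0.76  0.33 -0.28  0.09 -1.1  -1.05] 0.0 0.0
-6 g [-0.14  0.26 -0.59 -0.27 -0.16  0.23] 17.2 10.1
-6 g80 [-0.09  0.03 -0.94  0.87 -0.16 -0.95] 18.4 6.1
-6 p [ 0.74  0.4  -0.38  0.08 -0.88 -1.04] 0.0 0.0
-6 p1 [ 0.74  0.31 -0.29  0.07 -1.06 -1.02] 0.0 0.0
6 g [-0.18  0.26 -0.53 -0.56 -0.19  0.55] 
[... 284 characters left out ...]
1 -0.15 -0.71 -0.78] 0.0 0.0
9 p1 [ 0.65  0.24 -0.32 -0.13 -0.89 -0.82] 0.0 0.0
12 g [-0.32  0.28 -0.42 -0.81 -0.4   0.89] 0.0 0.0
12 g80 [-0.34  0.12 -0.47 -0.66 -0.5   0.73] 0.0 0.0
12 p [ 0.62  0.33 -0.41 -0.21 -0.68 -0.71] 0.0 0.0
12 p1 [ 0.63  0.23 -0.33 -0.18 -0.86 -0.77] 0.0 0.0
15 g [-0.37  0.3  -0.39 -0.88 -0.49  0.99] 0.0 0.0
15 g80 [-0.41  0.15 -0.42 -0.75 -0.59  0.86] 0.0 0.0
15 p [ 0.6   0.32 -0.4  -0.28 -0.67 -0.63] 0.0 0.0
15 p1 [ 0.6   0.22 -0.33 -0.23 -0.84 -0.71] 0.0 0.0
20 g [-0.45  0.33 -0.34 -0.95 -0.62  1.1 ] 0.0 0.0
20 g80 [-0.51  0.19 -0.36 -0.84 -0.73  1.  ] 0.0 0.0
20 p [ 0.54  0.31 -0.39 -0.41 -0.65 -0.49] 0.0 0.0
20 p1 [ 0.55  0.21 -0.33 -0.34 -0.81 -0.59] 0.0 0.0
```

```bash
python3 -c "
from kin import *
G,Pl=Ra(10);g=mid+14.5*sz
plan(g-75*G.as_matrix()[:,2],G,5,-1)"
```

```text
dist 134.8 turn 16.5
{"gripper":-1,"x":0.25,"y":1.89,"z":1.9,"ax":2.51,"ay":-2.12,"az":-0.24},{"gripper":-1,"x":0.31,"y":1.98,"z":1.81,"ax":2.51,"ay":-2.12,"az":-0.24},{"gripper":-1,"x":0.37,"y":2.05,"z":1.71,"ax":2.51,"ay":-2.12,"az":-0.24},{"gripper":-1,"x":0.42,"y":2.13,"z":1.6,"ax":2.51,"ay":-2.12,"az":-0.24},{"gripper":-1,"x":0.47,"y":2.2,"z":1.49,"ax":2.51,"ay":-2.12,"az":-0.24}
```

Emit:
{"method": "send_rows", "body": {
  "targets": [
    {"gripper": -1, "x": 0.2, "y": 1.9, "z": 1.9, "ax": 2.5, "ay": -2.1, "az": -0.2},
    {"gripper": -1, "x": 0.3, "y": 2, "z": 1.8, "ax": 2.5, "ay": -2.1, "az": -0.2},
    {"gripper": -1, "x": 0.4, "y": 2.1, "z": 1.7, "ax": 2.5, "ay": -2.1, "az": -0.2},
    {"gripper": -1, "x": 0.4, "y": 2.1, "z": 1.6, "ax": 2.5, "ay": -2.1, "az": -0.2},
    {"gripper": -1, "x": 0.5, "y": 2.2, "z": 1.5, "ax": 2.5, "ay": -2.1, "az": -0.2}
  ]
}}

```text
clock: 4.47
position: [481.9, -203.8, 173.5]
ee_rot: [-0.63, 0.718, -0.171, 0.242]
contact_force: [-0.1, -0.9, -0.6]
gripper_width: 85.6
grasp_force: 0.0
```

Emit:
{"method": "send_rows", "body": {
  "targets": [
    {"gripper": -1, "x": 0, "y": 0, "z": 0, "ax": 0, "ay": 0, "az": 0}
  ]
}}

```text
clock: 4.55
position: [480.6, -204.7, 171.8]
ee_rot: [-0.627, 0.721, -0.169, 0.241]
contact_force: [0.8, -0.8, 0.9]
gripper_width: 85.7
grasp_force: 0.0
```

```bash
python3 -c "
from kin import *
log()
im,d=grab('side');cv2.imwrite('pics/c.png',cv2.resize(im[60:260,280:540,::-1],None,fx=3,fy=3))
G,Pl=Ra(10);g=mid+14.5*sz
plan(g,G,10,-1)"
```

```text
4.55 [-0.238  0.101 -0.519 -0.477 -0.424  0.483] [ 480.6 -204.7  171.8] [ 0.8 -0.8  0.9] 85.7 0.0
dist 82.7 turn 2.1
{"gripper":-1,"x":-0,"y":0.05,"z":0.83,"ax":0.17,"ay":-0.11,"az":-0.06},{"gripper":-1,"x":-0,"y":0.05,"z":0.83,"ax":0.17,"ay":-0.11,"az":-0.06},{"gripper":-1,"x":-0,"y":0.05,"z":0.83,"ax":0.17,"ay":-0.11,"az":-0.06},{"gripper":-1,"x":-0,"y":0.06,"z":0.83,"ax":0.17,"ay":-0.11,"az":-0.06},{"gripper":-1,"x":0,"y":0.06,"z":0.83,"ax":0.17,"ay":-0.11,"az":-0.06}
{"gripper":-1,"x":0,"y":0.06,"z":0.83,"ax":0.17,"ay":-0.11,"az":-0.06},{"gripper":-1,"x":0,"y":0.06,"z":0.82,"ax":0.17,"ay":-0.11,"az":-0.06},{"gripper":-1,"x":0.01,"y":0.07,"z":0.82,"ax":0.17,"ay":-0.11,"az":-0.06},{"gripper":-1,"x":0.01,"y":0.07,"z":0.82,"ax":0.17,"ay":-0.11,"az":-0.06},{"gripper":-1,"x":0.01,"y":0.07,"z":0.82,"ax":0.17,"ay":-0.11,"az":-0.06}
```

View pics/c.png

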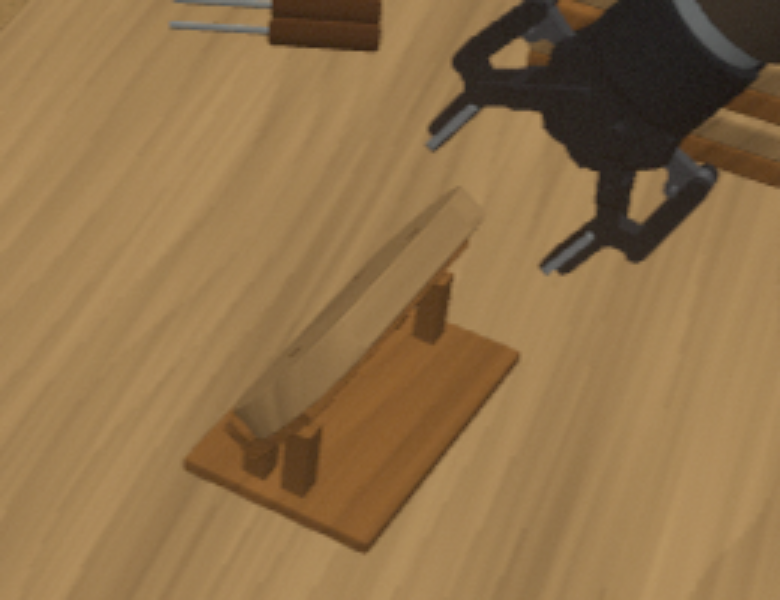

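The crop shows the fingertips at about (435,145) and (548,268). They straddle the middle of the sole's upper edge and are lined up for the grasp, so I'm going in.

Emit:
{"method": "send_rows", "body": {
  "targets": [
    {"gripper": -1, "x": 0, "y": 0.06, "z": 0.8, "ax": 0.2, "ay": -0.1, "az": 0},
    {"gripper": -1, "x": 0, "y": 0.06, "z": 0.8, "ax": 0.2, "ay": -0.1, "az": 0},
    {"gripper": -1, "x": 0, "y": 0.06, "z": 0.8, "ax": 0.2, "ay": -0.1, "az": 0},
    {"gripper": -1, "x": 0, "y": 0.06, "z": 0.8, "ax": 0.2, "ay": -0.1, "az": 0},
    {"gripper": -1, "x": 0, "y": 0.06, "z": 0.8, "ax": 0.2, "ay": -0.1, "az": 0}
  ]
}}

```text
clock: 5.02
position: [505.7, -202.8, 142.8]
ee_rot: [-0.628, 0.715, -0.177, 0.25]
contact_force: [0.1, -0.3, 0.6]
gripper_width: 85.7
grasp_force: 0.0
```

Emit:
{"method": "send_rows", "body": {
  "targets": [
    {"gripper": -1, "x": 0, "y": 0.06, "z": 0.8, "ax": 0.2, "ay": -0.1, "az": 0},
    {"gripper": -1, "x": 0, "y": 0.06, "z": 0.8, "ax": 0.2, "ay": -0.1, "az": 0},
    {"gripper": -1, "x": 0, "y": 0.06, "z": 0.8, "ax": 0.2, "ay": -0.1, "az": 0},
    {"gripper": -1, "x": 0, "y": 0.06, "z": 0.6, "ax": 0, "ay": 0, "az": 0},
    {"gripper": -1, "x": 0, "y": 0, "z": 0, "ax": 0, "ay": 0, "az": 0}
  ]
}}

```text
clock: 5.43
position: [520.6, -200.4, 115.6]
ee_rot: [-0.627, 0.714, -0.178, 0.255]
contact_force: [-0.0, -0.9, -0.2]
gripper_width: 85.1
grasp_force: 0.0
```

```bash
python3 -c "
from kin import *
log()
im,d=grab('side');cv2.imwrite('pics/d.png',cv2.resize(im[60:260,280:540,::-1],None,fx=3,fy=3))
G,Pl=Ra(10);g=mid+14.5*sz
plan(g,G,1,-1)"
```

```text
5.4333 [-0.264  0.246 -0.461 -0.703 -0.342  0.74 ] [ 520.6 -200.4  115.6] [-0.  -0.9 -0.2] 85.1 0.0
dist 13.2 turn 0.4
{"gripper":-1,"x":0.11,"y":0.32,"z":1.28,"ax":-0.05,"ay":-0.28,"az":-0.32},
```

View pics/d.png

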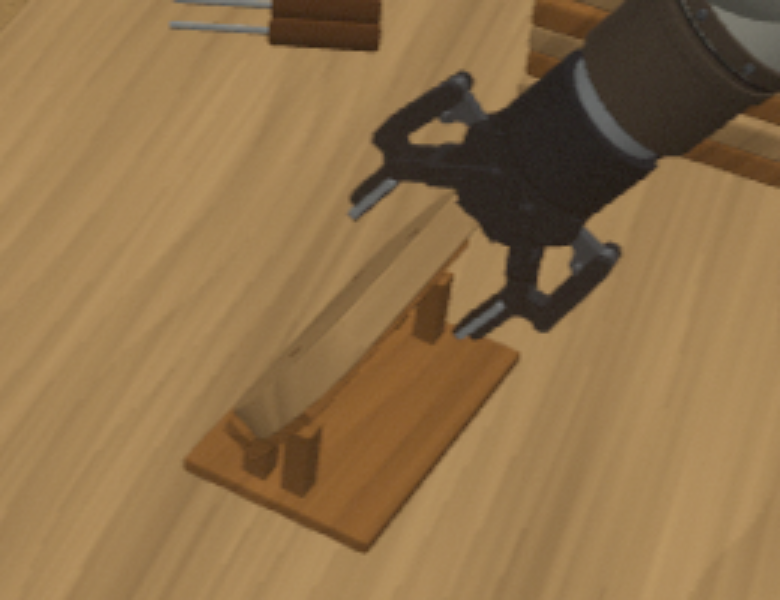

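The fingers straddle the upper edge, with tips at about (355,215) and (460,335), and 13 mm of depth remains.

Emit:
{"method": "send_rows", "body": {
  "targets": [
    {"gripper": -1, "x": 0, "y": 0.1, "z": 0.4, "ax": 0, "ay": -0.1, "az": -0.1},
    {"gripper": -1, "x": 0, "y": 0.1, "z": 0.4, "ax": 0, "ay": -0.1, "az": -0.1},
    {"gripper": -1, "x": 0.1, "y": 0.1, "z": 0.4, "ax": 0, "ay": 0, "az": 0},
    {"gripper": -1, "x": 0, "y": 0, "z": 0, "ax": 0, "ay": 0, "az": 0}
  ]
}}

```text
clock: 5.82
position: [523.8, -200.6, 103.4]
ee_rot: [-0.628, 0.714, -0.177, 0.256]
contact_force: [0.2, 0.2, 0.1]
gripper_width: 85.7
grasp_force: 0.0
```

```bash
python3 -c "
from kin import *
log()
G,Pl=Ra(10);g=mid+14.5*sz
plan(g,G,1,-1)"
```

```text
5.8167 [-0.278  0.273 -0.45  -0.752 -0.339  0.802] [ 523.8 -200.6  103.4] [0.2 0.2 0.1] 85.7 0.0
dist 1.4 turn 0.3
{"gripper":-1,"x":-0.06,"y":-0.11,"z":0.06,"ax":-0.03,"ay":-0.1,"az":-0.27},
```

Emit:
{"method": "send_rows", "body": {
  "targets": [
    {"gripper": 1, "x": 0, "y": -0.1, "z": 0, "ax": 0, "ay": 0, "az": -0.2},
    {"gripper": 1, "x": 0, "y": 0, "z": 0, "ax": 0, "ay": 0, "az": 0},
    {"gripper": 1, "x": 0, "y": 0, "z": 0, "ax": 0, "ay": 0, "az": 0},
    {"gripper": 1, "x": 0, "y": 0, "z": 0, "ax": 0, "ay": 0, "az": 0},
    {"gripper": 1, "x": 0, "y": 0, "z": 0, "ax": 0, "ay": 0, "az": 0}
  ]
}}

```text
clock: 6.23
position: [524.7, -200.8, 105.0]
ee_rot: [-0.629, 0.712, -0.178, 0.256]
contact_force: [0.3, 0.0, 9.3]
gripper_width: 25.4
grasp_force: 6.3
```

Emit:
{"method": "send_rows", "body": {
  "targets": [
    {"gripper": 1, "x": 0, "y": 0, "z": 0, "ax": 0, "ay": 0, "az": 0},
    {"gripper": 1, "x": 0, "y": 0, "z": 0, "ax": 0, "ay": 0, "az": 0},
    {"gripper": 1, "x": 0, "y": 0, "z": 0, "ax": 0, "ay": 0, "az": 0},
    {"gripper": 1, "x": 0, "y": 0, "z": 0, "ax": 0, "ay": 0, "az": 0},
    {"gripper": 1, "x": 0, "y": 0, "z": 0, "ax": 0, "ay": 0, "az": 0}
  ]
}}

```text
clock: 6.65
position: [525.5, -201.1, 105.8]
ee_rot: [-0.629, 0.712, -0.179, 0.256]
contact_force: [-0.0, 0.1, 5.9]
gripper_width: 22.6
grasp_force: 60.4
```

```bash
python3 -c "
from kin import *
log()
im,d=grab('side');cv2.imwrite('pics/e.png',cv2.resize(im[60:260,280:540,::-1],None,fx=3,fy=3))
s=arm.read_state();q=R.from_quat(s['ee_rot']);p=np.array(s['position'])
plan(p+70*sz+[0,0,30],q,5,1)"
```

```text
6.65 [-0.277  0.271 -0.448 -0.748 -0.339  0.801] [ 525.5 -201.1  105.8] [-0.   0.1  5.9] 22.6 60.4
dist 96.1 turn 0.0
{"gripper":1,"x":-0.32,"y":-0.35,"z":-1.86,"ax":0,"ay":0,"az":0},{"gripper":1,"x":-0.32,"y":-0.35,"z":-1.86,"ax":0,"ay":0,"az":0},{"gripper":1,"x":-0.32,"y":-0.35,"z":-1.86,"ax":0,"ay":0,"az":0},{"gripper":1,"x":-0.32,"y":-0.35,"z":-1.86,"ax":0,"ay":0,"az":0},{"gripper":1,"x":-0.32,"y":-0.35,"z":-1.86,"ax":0,"ay":0,"az":0}
```

View pics/e.png

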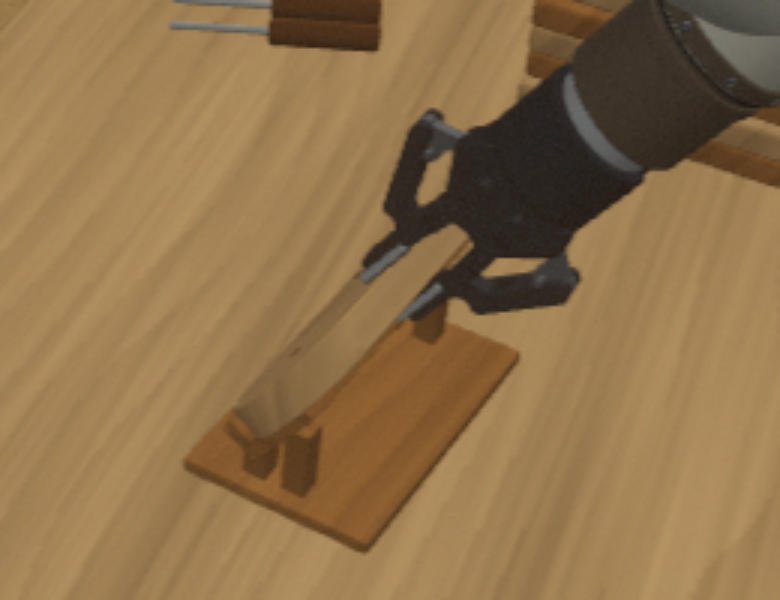

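The pads hold the sole at mid-length, at about (400,275), with 60 N, so I'm lifting along the board.

Emit:
{"method": "send_rows", "body": {
  "targets": [
    {"gripper": 1, "x": -0.1, "y": 0, "z": -0.7, "ax": 0, "ay": 0, "az": 0},
    {"gripper": 1, "x": -0.2, "y": 0, "z": -1.5, "ax": 0, "ay": 0, "az": 0},
    {"gripper": 1, "x": -0.4, "y": -0.2, "z": -2, "ax": 0, "ay": 0, "az": 0},
    {"gripper": 1, "x": -0.4, "y": -0.8, "z": -2, "ax": 0, "ay": 0, "az": 0},
    {"gripper": 1, "x": -0.4, "y": -0.8, "z": -2, "ax": 0, "ay": 0, "az": 0}
  ]
}}

```text
clock: 7.12
position: [489.5, -193.4, 181.8]
ee_rot: [-0.629, 0.713, -0.175, 0.254]
contact_force: [0.7, -0.1, -1.9]
gripper_width: 22.7
grasp_force: 60.1
```

```bash
python3 -c "
from kin import *
log()
s=arm.read_state();print(s['ee_rot'])
im,d=grab('top'); w=world('top',d); p=w.reshape(-1,3);np.save('pics/l.npy',p)
G,Pl=Ra(10)
plan(bed+[0,0,62+100],Pl,15,1)"
```

```text
7.1167 [-0.22   0.087 -0.51  -0.5   -0.42   0.496] [ 489.5 -193.4  181.8] [ 0.7 -0.1 -1.9] 22.7 60.1
[-0.62910806  0.71338658 -0.17502782  0.25429884]
dist 402.6 turn 35.4
{"gripper":1,"x":-2.66,"y":0.36,"z":0.13,"ax":-2.27,"ay":0.07,"az":0.65},{"gripper":1,"x":-2.65,"y":0.38,"z":0.14,"ax":-2.27,"ay":0.07,"az":0.65},{"gripper":1,"x":-2.65,"y":0.41,"z":0.15,"ax":-2.27,"ay":0.07,"az":0.65},{"gripper":1,"x":-2.64,"y":0.43,"z":0.16,"ax":-2.27,"ay":0.07,"az":0.65},{"gripper":1,"x":-2.64,"y":0.45,"z":0.18,"ax":-2.27,"ay":0.07,"az":0.65}
{"gripper":1,"x":-2.63,"y":0.48,"z":0.19,"ax":-2.27,"ay":0.07,"az":0.65},{"gripper":1,"x":-2.63,"y":0.5,"z":0.21,"ax":-2.27,"ay":0.07,"az":0.65},{"gripper":1,"x":-2.62,"y":0.52,"z":0.23,"ax":-2.27,"ay":0.07,"az":0.65},{"gripper":1,"x":-2.62,"y":0.54,"z":0.25,"ax":-2.27,"ay":0.07,"az":0.65},{"gripper":1,"x":-2.61,"y":0.56,"z":0.26,"ax":-2.27,"ay":0.07,"az":0.65}
{"gripper":1,"x":-2.61,"y":0.58,"z":0.28,"ax":-2.27,"ay":0.07,"az":0.65},{"gripper":1,"x":-2.6,"y":0.6,"z":0.3,"ax":-2.27,"ay":0.07,"az":0.65},{"gripper":1,"x":-2.59,"y":0.61,"z":0.33,"ax":-2.27,"ay":0.07,"az":0.65},{"gripper":1,"x":-2.59,"y":0.63,"z":0.35,"ax":-2.27,"ay":0.07,"az":0.65},{"gripper":1,"x":-2.58,"y":0.64,"z":0.37,"ax":-2.27,"ay":0.07,"az":0.65}
```

Emit:
{"method": "send_rows", "body": {
  "targets": [
    {"gripper": 1, "x": -2.6, "y": 0.3, "z": 0, "ax": -2.2, "ay": 0, "az": 0.6},
    {"gripper": 1, "x": -2.6, "y": 0.4, "z": 0.1, "ax": -2.2, "ay": 0, "az": 0.6},
    {"gripper": 1, "x": -2.6, "y": 0.4, "z": 0.1, "ax": -2.2, "ay": 0, "az": 0.6},
    {"gripper": 1, "x": -2.6, "y": 0.4, "z": 0.1, "ax": -2.2, "ay": 0, "az": 0.6},
    {"gripper": 1, "x": -2.6, "y": 0.4, "z": 0.2, "ax": -2.2, "ay": 0, "az": 0.6}
  ]
}}

```text
clock: 7.58
position: [488.0, -65.3, 186.8]
ee_rot: [-0.632, 0.742, -0.102, 0.197]
contact_force: [-0.0, -0.7, -2.1]
gripper_width: 22.9
grasp_force: 60.0
```

Emit:
{"method": "send_rows", "body": {
  "targets": [
    {"gripper": 1, "x": -2.6, "y": 0.5, "z": 0.2, "ax": -2.2, "ay": 0, "az": 0.6},
    {"gripper": 1, "x": -2.6, "y": 0.5, "z": 0.2, "ax": -2.2, "ay": 0, "az": 0.6},
    {"gripper": 1, "x": -2.6, "y": 0.5, "z": 0.2, "ax": -2.2, "ay": 0, "az": 0.6},
    {"gripper": 1, "x": -2.6, "y": 0.5, "z": 0.2, "ax": -2.2, "ay": 0, "az": 0.6},
    {"gripper": 1, "x": -2.6, "y": 0.6, "z": 0.3, "ax": -2.2, "ay": 0, "az": 0.6}
  ]
}}

```text
clock: 8.0
position: [486.9, 67.5, 191.1]
ee_rot: [-0.628, 0.765, -0.025, 0.139]
contact_force: [1.5, 0.5, -1.8]
gripper_width: 22.7
grasp_force: 60.0
```

```bash
python3 -c "
from kin import *
log()
G,Pl=Ra(10)
plan(bed+[0,0,62+80],Pl,5,1)"
```

```text
8.0 [ 0.46   0.073 -0.545 -0.021 -0.67  -0.641] [486.9  67.5 191.1] [ 1.5  0.5 -1.8] 22.7 60.0
dist 141.8 turn 12.5
{"gripper":1,"x":-2.69,"y":0.61,"z":0.68,"ax":-2.36,"ay":0.16,"az":0.77},{"gripper":1,"x":-2.68,"y":0.62,"z":0.7,"ax":-2.36,"ay":0.16,"az":0.77},{"gripper":1,"x":-2.67,"y":0.62,"z":0.72,"ax":-2.36,"ay":0.16,"az":0.77},{"gripper":1,"x":-2.67,"y":0.63,"z":0.74,"ax":-2.36,"ay":0.16,"az":0.77},{"gripper":1,"x":-2.66,"y":0.63,"z":0.76,"ax":-2.36,"ay":0.16,"az":0.77}
```

Emit:
{"method": "send_rows", "body": {
  "targets": [
    {"gripper": 1, "x": -2.6, "y": 0.6, "z": 0.6, "ax": -2.3, "ay": 0.2, "az": 0.8},
    {"gripper": 1, "x": -2.6, "y": 0.6, "z": 0.6, "ax": -2.3, "ay": 0.2, "az": 0.8},
    {"gripper": 1, "x": -2.6, "y": 0.6, "z": 0.7, "ax": -2.3, "ay": 0.2, "az": 0.8},
    {"gripper": 1, "x": -2.6, "y": 0.6, "z": 0.7, "ax": -2.3, "ay": 0.2, "az": 0.8},
    {"gripper": 1, "x": -2.6, "y": 0.6, "z": 0.7, "ax": -2.3, "ay": 0.2, "az": 0.8}
  ]
}}

```text
clock: 8.42
position: [489.6, 204.2, 178.1]
ee_rot: [-0.612, 0.786, 0.051, 0.069]
contact_force: [0.5, -1.0, -1.7]
gripper_width: 22.3
grasp_force: 60.0
```

Emit:
{"method": "send_rows", "body": {
  "targets": [
    {"gripper": 1, "x": 0, "y": 0, "z": 0, "ax": 0, "ay": 0, "az": 0},
    {"gripper": 1, "x": 0, "y": 0, "z": 0, "ax": 0, "ay": 0, "az": 0}
  ]
}}

```text
clock: 8.58
position: [490.4, 204.0, 177.8]
ee_rot: [-0.613, 0.786, 0.05, 0.07]
contact_force: [-0.2, -0.3, -0.9]
gripper_width: 23.0
grasp_force: 60.1
```

```bash
python3 -c "
from kin import *
log()
G,Pl=Ra(10)
plan(bed+[0,0,62+80],Pl,1,1)
s=arm.read_state();q=R.from_quat(s['ee_rot']);p=np.array(s['position'])
for n in('side','top'):
  im,d=grab(n); w=world(n,d)
  if n=='side': cv2.imwrite('pics/f.png',cv2.resize(im[190:480,180:480,::-1],None,fx=2,fy=2))
  w=w.reshape(-1,3); u=w-bed; L=np.c_[u@bx,u@by,u[:,2]]
  # wooden sole points: away from the fingers
  for lo,hi in((-110,-45),(45,110)):
    k=(abs(L[:,0])<45)&(L[:,1]>lo)&(L[:,1]<hi)&(L[:,2]>62)&(L[:,2]<190); v=L[k]
    print(n,lo,len(v),'x',np.percentile(v[:,0],[2,50,98]).round(1),'z',np.percentile(v[:,2],[2,98]).round(1))
  k=(abs(L[:,0])<45)&(abs(L[:,1])<150)&(L[:,2]>62)&(L[:,2]<185);print('y',np.percentile(L[k,1],[.3,99.7]))
"
```

```text
8.5833 [ 0.637  0.227 -0.326 -0.133 -0.884 -0.806] [490.4 204.  177.8] [-0.2 -0.3 -0.9] 23.0 60.1
dist 5.0 turn 0.5
{"gripper":1,"x":-0.37,"y":0.22,"z":0.25,"ax":-0.43,"ay":-0.18,"az":-0.08},
side -110 434 x [-10.7  -9.3  -5.6] z [ 77.1 168.6]
side 45 2514 x [-10.   -8.1  12.7] z [ 82.2 169.2]
y [-109.72299153  110.65765439]
top -110 567 x [-11.8  -2.2  11.2] z [ 96.4 172.8]Traceback (most recent call last):
  File "<string>", line 14, in <module>
    print(n,lo,len(v),'x',np.percentile(v[:,0],[2,50,98]).round(1),'z',np.percentile(v[:,2],[2,98]).round(1))
                          ~~~~~~~~~~~~~^^^^^^^^^^^^^^^^^^
    return _quantile_unchecked(
        a, q, axis, out, overwrite_input, method, keepdims, weights)
    return _ureduce(a,
                    func=_quantile_ureduce_func,
    ...<5 lines>...
                    overwrite_input=overwrite_input,
                    method=method)
    r = func(a, **kwargs)
    result = _quantile(arr,
                       quantiles=q,
    ...<2 lines>...
                       out=out,
                       weights=wgt)
    slices_having_nans = np.isnan(arr[-1, ...])
                                  ~~~^^^^^^^^^
IndexError: index -1 is out of bounds for axis 0 with size 0
```

View pics/f.png

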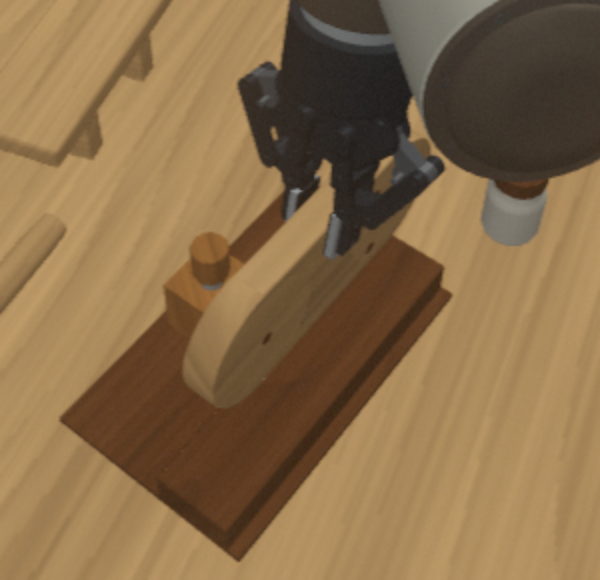

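The side view shows the sole held upright above the bed, its near end at about (215,390) and clear of the rod head at (210,255). I'll check its tilt with a plane fit.

```bash
cat > chk.py <<'E'
from kin import *
def chk(z0,z1):
    im,d=grab('side'); w=world('side',d).reshape(-1,3); u=w-bed; L=np.c_[u@bx,u@by,u[:,2]];L=L[np.isfinite(L).all(1)]
    k=(L[:,0]>-20)&(L[:,0]<2)&(abs(L[:,1])<105)&(abs(L[:,1])>32)&(L[:,2]>z0)&(L[:,2]<z1);v=L[k]
    for _ in range(4):
        B=np.c_[v[:,1:],np.ones(len(v))];c=np.linalg.lstsq(B,v[:,0],rcond=None)[0];r=v[:,0]-B@c;v=v[abs(r)<max(2,2*r.std())]
    print('n',len(v),'yaw err',np.degrees(-c[0]).round(2),'lean err x per z deg',np.degrees(c[1]).round(2),'face x',v[:,0].mean().round(1))
    for n in('side','top'):
        if n=='top': im,d=grab('top');w=world('top',d).reshape(-1,3);u=w-bed;L=np.c_[u@bx,u@by,u[:,2]]
        for lo in(-80,-55,35,55):
            m=(abs(L[:,0]-0)<9)&(L[:,1]>lo)&(L[:,1]<lo+20)&(L[:,2]>z0+20)&(L[:,2]<z1+20)
            if m.sum()>8:print(n,lo,m.sum(),'top edge z',np.percentile(L[m,2],[50,85]).round(1),'x',L[m,0].mean().round(1))
E
python3 -c "
from chk import *
chk(90,165)"
```

```text
n 1616 yaw err -0.29 lean err x per z deg -0.6 face x -9.1
side -80 19 top edge z [168.6 170.4] x -7.4
side -55 10 top edge z [144.7 168.6] x -8.6
side 35 301 top edge z [168.6 169.9] x -2.3
side 55 355 top edge z [167.7 169.5] x -2.6
top -80 136 top edge z [171.2 172.8] x -0.0
```

```bash
python3 -c "
from kin import *
G,Pl=Ra(10);p=np.array(arm.read_state()['position'])
plan(p-[0,0,70],Pl,5,1)"
```

```text
dist 70.0 turn 0.6
{"gripper":1,"x":0.24,"y":0.01,"z":1.38,"ax":-0.11,"ay":-0.01,"az":-0.04},{"gripper":1,"x":0.24,"y":0.01,"z":1.38,"ax":-0.11,"ay":-0.01,"az":-0.04},{"gripper":1,"x":0.24,"y":0.01,"z":1.38,"ax":-0.11,"ay":-0.01,"az":-0.04},{"gripper":1,"x":0.24,"y":0.01,"z":1.38,"ax":-0.11,"ay":-0.01,"az":-0.04},{"gripper":1,"x":0.24,"y":0,"z":1.38,"ax":-0.11,"ay":-0.01,"az":-0.04}
```

Emit:
{"method": "send_rows", "body": {
  "targets": [
    {"gripper": 1, "x": 0.2, "y": 0, "z": 1.3, "ax": -0.1, "ay": 0, "az": 0},
    {"gripper": 1, "x": 0.2, "y": 0, "z": 1.3, "ax": -0.1, "ay": 0, "az": 0},
    {"gripper": 1, "x": 0.2, "y": 0, "z": 1.3, "ax": -0.1, "ay": 0, "az": 0},
    {"gripper": 1, "x": 0.2, "y": 0, "z": 1.3, "ax": -0.1, "ay": 0, "az": 0},
    {"gripper": 1, "x": 0.2, "y": 0, "z": 1.2, "ax": -0.1, "ay": 0, "az": 0}
  ]
}}

```text
clock: 9.2
position: [491.6, 203.6, 114.5]
ee_rot: [-0.612, 0.786, 0.053, 0.069]
contact_force: [-0.0, -0.7, -3.2]
gripper_width: 23.0
grasp_force: 60.1
```

Emit:
{"method": "send_rows", "body": {
  "targets": [
    {"gripper": 1, "x": 0, "y": 0, "z": 0, "ax": 0, "ay": 0, "az": 0},
    {"gripper": 1, "x": 0, "y": 0, "z": 0, "ax": 0, "ay": 0, "az": 0}
  ]
}}

```text
clock: 9.37
position: [491.7, 203.8, 114.8]
ee_rot: [-0.612, 0.786, 0.053, 0.069]
contact_force: [0.4, 0.4, -2.0]
gripper_width: 22.8
grasp_force: 59.9
```

```bash
python3 -c "
from chk import *
log();print(arm.read_state()['position']-bed)
chk(25,92)"
```

```text
9.3667 [ 0.63   0.308 -0.39  -0.162 -0.745 -0.765] [491.7 203.8 114.8] [ 0.4  0.4 -2. ] 22.8 59.9
[ 2.4161963  -4.69865799 80.77964493]
n 1115 yaw err -0.27 lean err x per z deg -0.38 face x -7.8
side -80 16 top edge z [82.2 89.3] x -8.4
side -55 54 top edge z [ 90.9 103.8] x -8.3
side 35 421 top edge z [100.4 105.9] x -4.2
side 55 446 top edge z [ 99.6 105.6] x -4.2
top -80 120 top edge z [107.5 109.3] x -0.2
```

Emit:
{"method": "send_rows", "body": {
  "targets": [
    {"gripper": 1, "x": 0.1, "y": 0.1, "z": 0.5, "ax": 0, "ay": 0, "az": 0},
    {"gripper": 1, "x": 0.1, "y": 0.1, "z": 0.3, "ax": 0, "ay": 0, "az": 0},
    {"gripper": 1, "x": 0, "y": 0, "z": 0.2, "ax": 0, "ay": 0, "az": 0},
    {"gripper": 1, "x": 0, "y": 0, "z": 0.1, "ax": 0, "ay": 0, "az": 0},
    {"gripper": 1, "x": 0, "y": 0, "z": 0, "ax": 0, "ay": 0, "az": 0}
  ]
}}

```text
clock: 9.88
position: [490.0, 205.2, 103.5]
ee_rot: [-0.612, 0.786, 0.053, 0.069]
contact_force: [0.0, 0.0, -1.9]
gripper_width: 22.4
grasp_force: 60.0
```

Emit:
{"method": "send_rows", "body": {
  "targets": [
    {"gripper": 1, "x": 0, "y": 0, "z": 0.1, "ax": 0, "ay": 0, "az": 0},
    {"gripper": 1, "x": 0, "y": 0, "z": 0, "ax": 0, "ay": 0, "az": 0}
  ]
}}

```text
clock: 10.05
position: [490.2, 205.4, 102.7]
ee_rot: [-0.612, 0.786, 0.053, 0.069]
contact_force: [-0.2, -0.1, -1.6]
gripper_width: 22.5
grasp_force: 60.0
```

Emit:
{"method": "send_rows", "body": {
  "targets": [
    {"gripper": 1, "x": 0, "y": 0, "z": 0.1, "ax": 0, "ay": 0, "az": 0},
    {"gripper": 1, "x": 0, "y": 0, "z": 0, "ax": 0, "ay": 0, "az": 0}
  ]
}}

```text
clock: 10.22
position: [490.5, 205.7, 102.3]
ee_rot: [-0.613, 0.786, 0.053, 0.07]
contact_force: [-0.9, -0.3, 2.3]
gripper_width: 22.7
grasp_force: 60.5
```

Emit:
{"method": "send_rows", "body": {
  "targets": [
    {"gripper": 1, "x": 0, "y": 0, "z": 0.1, "ax": 0, "ay": 0, "az": 0},
    {"gripper": 1, "x": 0, "y": 0, "z": 0, "ax": 0, "ay": 0, "az": 0}
  ]
}}

```text
clock: 10.38
position: [490.6, 205.8, 102.2]
ee_rot: [-0.613, 0.785, 0.053, 0.07]
contact_force: [-2.0, -1.0, 7.8]
gripper_width: 22.5
grasp_force: 61.5
```

```bash
python3 -c "
from chk import *
log();chk(15,80)"
```

```text
10.3833 [ 0.635  0.324 -0.405 -0.167 -0.712 -0.761] [490.6 205.8 102.2] [-2.  -1.   7.8] 22.5 61.5
n 1013 yaw err -0.23 lean err x per z deg -0.36 face x -9.5
side 35 207 top edge z [92.8 94. ] x -0.7
side 55 237 top edge z [92.4 93.6] x -1.0
top -80 117 top edge z [94.4 96.3] x -0.1
```

Emit:
{"method": "send_rows", "body": {
  "targets": [
    {"gripper": 0.4, "x": 0, "y": 0, "z": 0, "ax": 0, "ay": 0, "az": 0},
    {"gripper": 0.35, "x": 0, "y": 0, "z": 0, "ax": 0, "ay": 0, "az": 0},
    {"gripper": 0.25, "x": 0, "y": 0, "z": 0, "ax": 0, "ay": 0, "az": 0},
    {"gripper": 0.1, "x": 0, "y": 0, "z": 0, "ax": 0, "ay": 0, "az": 0},
    {"gripper": -0.1, "x": 0, "y": 0, "z": 0, "ax": 0, "ay": 0, "az": 0}
  ]
}}

```text
clock: 10.9
position: [490.3, 205.7, 100.6]
ee_rot: [-0.612, 0.786, 0.053, 0.069]
contact_force: [-0.0, -0.3, -0.3]
gripper_width: 46.8
grasp_force: 0.0
```

Emit:
{"method": "send_rows", "body": {
  "targets": [
    {"gripper": -0.3, "x": 0, "y": 0, "z": 0, "ax": 0, "ay": 0, "az": 0},
    {"gripper": -0.3, "x": 0, "y": 0, "z": 0, "ax": 0, "ay": 0, "az": 0},
    {"gripper": -0.3, "x": 0, "y": 0, "z": 0, "ax": 0, "ay": 0, "az": 0}
  ]
}}

```text
clock: 11.15
position: [490.3, 205.7, 100.7]
ee_rot: [-0.612, 0.786, 0.053, 0.069]
contact_force: [-0.4, -0.9, 0.3]
gripper_width: 55.5
grasp_force: 0.0
```

```bash
python3 -c "
from chk import *
log();chk(15,80)"
```

```text
11.15 [ 0.635  0.326 -0.406 -0.168 -0.709 -0.76 ] [490.3 205.7 100.7] [-0.4 -0.9  0.3] 55.5 0.0
n 921 yaw err -0.19 lean err x per z deg 0.02 face x -9.2
side 35 262 top edge z [92.4 93.6] x -2.2
side 55 290 top edge z [91.8 93.4] x -2.3
top -80 119 top edge z [94.2 96.3] x -0.1
```

The sole stands by itself with 0° lean. Retracting along the tool axis.

Emit:
{"method": "send_rows", "body": {
  "targets": [
    {"gripper": -0.3, "x": 0, "y": 0, "z": -1, "ax": 0, "ay": 0, "az": 0},
    {"gripper": -0.3, "x": 0, "y": 0, "z": -2, "ax": 0, "ay": 0, "az": 0},
    {"gripper": -0.3, "x": 0, "y": 0, "z": -2.5, "ax": 0, "ay": 0, "az": 0},
    {"gripper": -0.3, "x": 0, "y": 0, "z": -3, "ax": 0, "ay": 0, "az": 0},
    {"gripper": -0.3, "x": 0, "y": 0, "z": -3.5, "ax": 0, "ay": 0, "az": 0}
  ]
}}

```text
clock: 11.67
position: [484.1, 184.8, 219.8]
ee_rot: [-0.612, 0.786, 0.053, 0.068]
contact_force: [0.6, 0.2, 1.6]
gripper_width: 55.6
grasp_force: 0.0
```

```bash
python3 -c "
from chk import *
log();chk(15,80)
im,d=grab('top');w=world('top',d).reshape(-1,3)
for n in ('top','side'):
  im,d=grab(n);w=world(n,d).reshape(-1,3)
  k=(np.hypot(w[:,0]-577,w[:,1]-187)<30)&(w[:,2]>92)&(w[:,2]<105)
  if k.sum()>10: print(n,k.sum(),cv2.minEnclosingCircle(w[k,:2].astype(np.float32)),w[k].mean(0),np.median(w[k,2]))
plan(bore+[0,0,150],Rr,15,-0.3)
th=np.load('th.npy');j=arm.read_state()['joints']
for z in(10,40,150):print(ik(th,bore+[0,0,z],Rr,j))
"
```

```text
11.6667 [ 0.608  0.169 -0.286 -0.135 -0.99  -0.787] [484.1 184.8 219.8] [0.6 0.2 1.6] 55.6 0.0
n 1616 yaw err -0.13 lean err x per z deg -0.03 face x -9.3
side -80 173 top edge z [92.  93.5] x -1.3
side -55 183 top edge z [92.5 93.9] x -1.1
side 35 268 top edge z [92.2 93.5] x -2.2
side 55 278 top edge z [92.2 93.5] x -2.1
top -80 105 top edge z [94.3 96.1] x -0.5
side 266 ((577.1148071289062, 187.09310913085938), 14.555400848388672) [576.83717382 187.72217166  95.56447309] 95.60102734161273
dist 92.4 turn 90.6
{"gripper":-0.3,"x":-0.14,"y":-0.59,"z":0.1,"ax":-0.53,"ay":0.52,"az":-5.99},{"gripper":-0.3,"x":-0.08,"y":-0.6,"z":0.1,"ax":-0.53,"ay":0.52,"az":-5.99},{"gripper":-0.3,"x":-0.02,"y":-0.61,"z":0.09,"ax":-0.53,"ay":0.52,"az":-5.99},{"gripper":-0.3,"x":0.04,"y":-0.61,"z":0.09,"ax":-0.53,"ay":0.52,"az":-5.99},{"gripper":-0.3,"x":0.11,"y":-0.6,"z":0.08,"ax":-0.53,"ay":0.52,"az":-5.99}
{"gripper":-0.3,"x":0.17,"y":-0.59,"z":0.08,"ax":-0.53,"ay":0.52,"az":-5.99},{"gripper":-0.3,"x":0.23,"y":-0.57,"z":0.07,"ax":-0.53,"ay":0.52,"az":-5.99},{"gripper":-0.3,"x":0.28,"y":-0.54,"z":0.07,"
[... 582 characters left out ...]
.80867788e-01,  5.10793454e-01, -2.40557802e-01,  4.78521478e-15,
       -8.19445071e-01,  7.45582444e-01]), array([ 0.00000000e+00, -1.42108547e-12,  1.13686838e-12, -3.49686619e-13,
       -1.61812638e-12,  2.41473508e-13]))
(array([ 5.80867788e-01,  4.74884472e-01, -2.12096737e-01,  1.84724274e-15,
       -8.83815118e-01,  7.45582444e-01]), array([-6.82121026e-13, -4.83169060e-13,  5.68434189e-14, -1.33278587e-14,
       -5.18494226e-13, -2.91433544e-13]))
(array([ 5.80867788e-01,  3.69275570e-01, -7.64771583e-02,  2.75138743e-15,
       -1.12504360e+00,  7.45582444e-01]), array([-1.36424205e-12, -1.13686838e-12,  6.82121026e-13, -2.18624731e-13,
       -1.09730967e-12, -2.49800181e-14]))
```

Emit:
{"method": "send_rows", "body": {
  "targets": [
    {"gripper": -0.3, "x": -0.1, "y": -0.6, "z": 0, "ax": -0.5, "ay": 0.5, "az": -6},
    {"gripper": -0.3, "x": -0.1, "y": -0.6, "z": 0, "ax": -0.5, "ay": 0.5, "az": -6},
    {"gripper": -0.3, "x": 0, "y": -0.6, "z": 0, "ax": -0.5, "ay": 0.5, "az": -6},
    {"gripper": -0.3, "x": 0, "y": -0.6, "z": 0, "ax": -0.5, "ay": 0.5, "az": -6},
    {"gripper": -0.3, "x": 0.1, "y": -0.6, "z": 0, "ax": -0.5, "ay": 0.5, "az": -6}
  ]
}}

```text
clock: 12.33
position: [514.8, 185.1, 218.1]
ee_rot: [0.799, -0.598, -0.037, -0.049]
contact_force: [0.1, 0.2, -0.0]
gripper_width: 55.6
grasp_force: 0.0
```

Emit:
{"method": "send_rows", "body": {
  "targets": [
    {"gripper": -0.3, "x": 0.2, "y": -0.6, "z": 0, "ax": -0.5, "ay": 0.5, "az": -6},
    {"gripper": -0.3, "x": 0.2, "y": -0.6, "z": 0, "ax": -0.5, "ay": 0.5, "az": -6},
    {"gripper": -0.3, "x": 0.3, "y": -0.5, "z": 0, "ax": -0.5, "ay": 0.5, "az": -6},
    {"gripper": -0.3, "x": 0.3, "y": -0.5, "z": 0, "ax": -0.5, "ay": 0.5, "az": -6},
    {"gripper": -0.3, "x": 0.4, "y": -0.5, "z": 0, "ax": -0.5, "ay": 0.5, "az": -6}
  ]
}}

```text
clock: 12.75
position: [545.4, 185.5, 217.7]
ee_rot: [0.928, -0.371, -0.019, -0.026]
contact_force: [-0.4, 0.4, -0.1]
gripper_width: 55.6
grasp_force: 0.0
```

Emit:
{"method": "send_rows", "body": {
  "targets": [
    {"gripper": -0.3, "x": 0.4, "y": -0.4, "z": 0, "ax": -0.5, "ay": 0.5, "az": -6},
    {"gripper": -0.3, "x": 0.5, "y": -0.4, "z": 0, "ax": -0.5, "ay": 0.5, "az": -6},
    {"gripper": -0.3, "x": 0.5, "y": -0.3, "z": 0, "ax": -0.5, "ay": 0.5, "az": -6},
    {"gripper": -0.3, "x": 0.5, "y": -0.3, "z": 0, "ax": -0.5, "ay": 0.5, "az": -6},
    {"gripper": -0.3, "x": 0.6, "y": -0.2, "z": 0, "ax": -0.5, "ay": 0.5, "az": -6}
  ]
}}

```text
clock: 13.17
position: [575.5, 186.1, 217.4]
ee_rot: [0.993, -0.118, 0.0, -0.002]
contact_force: [0.6, 0.2, -0.4]
gripper_width: 55.3
grasp_force: 0.0
```

Emit:
{"method": "send_rows", "body": {
  "targets": [
    {"gripper": -0.3, "x": 0, "y": 0, "z": 0, "ax": 0, "ay": 0, "az": 0}
  ]
}}

```text
clock: 13.25
position: [575.8, 186.2, 217.2]
ee_rot: [0.993, -0.12, 0.0, -0.002]
contact_force: [-0.0, -0.1, 0.4]
gripper_width: 55.4
grasp_force: 0.0
```

```bash
python3 -c "
from chk import *
log();plan(bore+[0,0,60],Rr,10,-0.3)
"
```

```text
13.25 [ 0.578  0.36  -0.065 -0.004 -1.142  0.753] [575.8 186.2 217.2] [-0.  -0.1  0.4] 55.4 0.0
dist 99.2 turn 0.4
{"gripper":-0.3,"x":0,"y":-0,"z":0.99,"ax":-0.03,"ay":0,"az":0.02},{"gripper":-0.3,"x":0,"y":-0,"z":0.99,"ax":-0.03,"ay":0,"az":0.02},{"gripper":-0.3,"x":0,"y":-0,"z":0.99,"ax":-0.03,"ay":0,"az":0.02},{"gripper":-0.3,"x":0,"y":-0.01,"z":0.99,"ax":-0.03,"ay":0,"az":0.02},{"gripper":-0.3,"x":0,"y":-0.01,"z":0.99,"ax":-0.03,"ay":0,"az":0.02}
{"gripper":-0.3,"x":0,"y":-0.01,"z":0.99,"ax":-0.03,"ay":0,"az":0.02},{"gripper":-0.3,"x":0,"y":-0.01,"z":0.99,"ax":-0.03,"ay":0,"az":0.02},{"gripper":-0.3,"x":0,"y":-0.01,"z":0.99,"ax":-0.03,"ay":0,"az":0.02},{"gripper":-0.3,"x":0,"y":-0.01,"z":0.99,"ax":-0.03,"ay":0,"az":0.02},{"gripper":-0.3,"x":0,"y":-0.01,"z":0.99,"ax":-0.03,"ay":0,"az":0.02}
```

Emit:
{"method": "send_rows", "body": {
  "targets": [
    {"gripper": -0.3, "x": 0, "y": 0, "z": 1.8, "ax": 0, "ay": 0, "az": 0},
    {"gripper": -0.3, "x": 0, "y": 0, "z": 1.8, "ax": 0, "ay": 0, "az": 0},
    {"gripper": -0.3, "x": 0, "y": 0, "z": 1.8, "ax": 0, "ay": 0, "az": 0},
    {"gripper": -0.3, "x": 0, "y": -0.1, "z": 1.8, "ax": -0.2, "ay": 0, "az": 0.2},
    {"gripper": -0.3, "x": 0, "y": 0, "z": 1.8, "ax": 0, "ay": 0, "az": 0}
  ]
}}

```text
clock: 13.67
position: [575.6, 187.5, 127.5]
ee_rot: [0.992, -0.124, 0.0, -0.002]
contact_force: [-0.2, 0.4, 0.2]
gripper_width: 55.7
grasp_force: 0.0
```

Emit:
{"method": "send_rows", "body": {
  "targets": [
    {"gripper": -0.3, "x": 0, "y": 0, "z": 0, "ax": 0, "ay": 0, "az": 0}
  ]
}}

```text
clock: 13.75
position: [573.2, 186.4, 124.3]
ee_rot: [0.992, -0.125, -0.003, 0.001]
contact_force: [-0.7, -0.6, -0.8]
gripper_width: 55.4
grasp_force: 0.0
```

```bash
python3 -c "
from chk import *
log();plan(bore+[0,0,9],Rr,5,-0.3)
im,d=grab('side');cv2.imwrite('pics/g.png',cv2.resize(im[190:480,180:480,::-1],None,fx=2,fy=2))
"
```

```text
13.75 [ 0.581  0.444 -0.186 -0.004 -0.947  0.742] [573.2 186.4 124.3] [-0.7 -0.6 -0.8] 55.4 0.0
dist 57.4 turn 0.5
{"gripper":-0.3,"x":0.06,"y":-0.03,"z":1.15,"ax":0.02,"ay":0.07,"az":-0.06},{"gripper":-0.3,"x":0.06,"y":-0.03,"z":1.15,"ax":0.02,"ay":0.07,"az":-0.06},{"gripper":-0.3,"x":0.06,"y":-0.03,"z":1.15,"ax":0.02,"ay":0.07,"az":-0.06},{"gripper":-0.3,"x":0.06,"y":-0.03,"z":1.15,"ax":0.02,"ay":0.07,"az":-0.06},{"gripper":-0.3,"x":0.06,"y":-0.03,"z":1.15,"ax":0.02,"ay":0.07,"az":-0.06}
```

View pics/g.png

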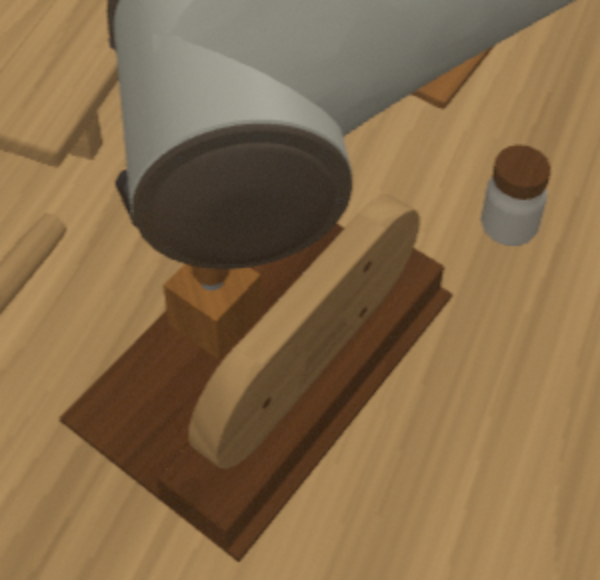

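The sole stands on the bed at about (310,330). The rod head is hidden behind the wrist at (210,275), and the wrist is far above the sole, so I'll keep descending.

Emit:
{"method": "send_rows", "body": {
  "targets": [
    {"gripper": -0.3, "x": 0.1, "y": 0, "z": 1.2, "ax": 0, "ay": 0.1, "az": 0},
    {"gripper": -0.3, "x": 0.1, "y": 0, "z": 1.2, "ax": 0, "ay": 0.1, "az": 0},
    {"gripper": -0.3, "x": 0.1, "y": 0, "z": 1.2, "ax": 0, "ay": 0.1, "az": 0},
    {"gripper": -0.3, "x": 0, "y": -0.1, "z": 1, "ax": 0, "ay": 0.1, "az": 0},
    {"gripper": -0.3, "x": 0, "y": 0, "z": 0.6, "ax": 0, "ay": 0, "az": 0}
  ]
}}

```text
clock: 14.22
position: [579.8, 188.2, 76.9]
ee_rot: [0.992, -0.123, 0.005, -0.002]
contact_force: [-0.3, 0.2, 0.8]
gripper_width: 55.8
grasp_force: 0.0
```

Emit:
{"method": "send_rows", "body": {
  "targets": [
    {"gripper": -0.3, "x": 0, "y": 0, "z": 0, "ax": 0, "ay": 0, "az": 0},
    {"gripper": -0.3, "x": 0, "y": 0, "z": 0, "ax": 0, "ay": 0, "az": 0}
  ]
}}

```text
clock: 14.38
position: [580.1, 188.2, 77.6]
ee_rot: [0.992, -0.123, 0.005, -0.002]
contact_force: [-0.2, -0.1, 0.2]
gripper_width: 55.4
grasp_force: 0.0
```

```bash
python3 -c "
from chk import *
log();plan(bore+[0,0,9],Rr,1,-0.3)
"
```

```text
14.3833 [ 0.581  0.5   -0.231  0.005 -0.83   0.74 ] [580.1 188.2  77.6] [-0.2 -0.1  0.2] 55.4 0.0
dist 11.4 turn 0.6
{"gripper":-0.3,"x":-0.35,"y":0.22,"z":1.06,"ax":-0.25,"ay":-0.54,"az":-0.11},
```

Emit:
{"method": "send_rows", "body": {
  "targets": [
    {"gripper": -0.3, "x": -0.2, "y": 0.1, "z": 0.5, "ax": -0.1, "ay": -0.3, "az": 0},
    {"gripper": -0.3, "x": -0.1, "y": 0.1, "z": 0.5, "ax": -0.1, "ay": -0.2, "az": 0},
    {"gripper": -0.3, "x": 0, "y": 0, "z": 0, "ax": 0, "ay": 0, "az": 0}
  ]
}}

```text
clock: 14.63
position: [575.9, 186.6, 66.5]
ee_rot: [0.992, -0.123, -0.001, -0.0]
contact_force: [0.5, -0.7, -0.3]
gripper_width: 55.5
grasp_force: 0.0
```

```bash
python3 -c "
from chk import *
log();plan(bore+[0,0,9],Rr,1,-0.3)
"
```

```text
14.6333 [ 0.58   0.512 -0.242 -0.001 -0.818  0.745] [575.9 186.6  66.5] [ 0.5 -0.7 -0.3] 55.5 0.0
dist 0.7 turn 0.2
{"gripper":-0.3,"x":0.03,"y":-0.05,"z":-0.05,"ax":-0.01,"ay":0.06,"az":-0.14},
```

Emit:
{"method": "send_rows", "body": {
  "targets": [
    {"gripper": 0.1, "x": 0, "y": 0, "z": 0, "ax": 0, "ay": 0, "az": 0},
    {"gripper": 0.25, "x": 0, "y": 0, "z": 0, "ax": 0, "ay": 0, "az": 0},
    {"gripper": 1, "x": 0, "y": 0, "z": 0, "ax": 0, "ay": 0, "az": 0},
    {"gripper": 1, "x": 0, "y": 0, "z": 0, "ax": 0, "ay": 0, "az": 0},
    {"gripper": 1, "x": 0, "y": 0, "z": 0, "ax": 0, "ay": 0, "az": 0}
  ]
}}

```text
clock: 15.05
position: [576.9, 187.0, 67.7]
ee_rot: [0.992, -0.123, 0.001, -0.001]
contact_force: [0.3, -1.0, 1.8]
gripper_width: 26.4
grasp_force: 59.2
```

Emit:
{"method": "send_rows", "body": {
  "targets": [
    {"gripper": 1, "x": 0, "y": 0, "z": 0, "ax": 0, "ay": 0, "az": 0},
    {"gripper": 1, "x": 0, "y": 0, "z": 0, "ax": 0, "ay": 0, "az": 0},
    {"gripper": 1, "x": 0, "y": 0, "z": 0, "ax": 0, "ay": 0, "az": 0}
  ]
}}

```text
clock: 15.3
position: [576.9, 187.0, 67.7]
ee_rot: [0.992, -0.123, 0.001, -0.001]
contact_force: [0.7, -0.5, 3.3]
gripper_width: 26.4
grasp_force: 59.2
```

```bash
python3 -c "
from chk import *
log();s=arm.read_state();print(s['wrist_torque'],s['ee_rot'])
print(R.from_quat(s['ee_rot']).as_matrix().round(4))
"
```

```text
15.3 [ 0.58   0.511 -0.24  -0.    -0.818  0.745] [576.9 187.   67.7] [ 0.7 -0.5  3.3] 26.4 59.2
[-0.08147668 -0.02693858 -0.01820694] [ 9.92438386e-01 -1.22740782e-01  6.02827082e-04 -6.22282399e-04]
[[ 0.9699 -0.2436  0.0013]
 [-0.2436 -0.9699  0.0011]
 [ 0.001  -0.0014 -1.    ]]
```

Gripped with almost no side force. Lifting in small steps while watching the force.

Emit:
{"method": "send_rows", "body": {
  "targets": [
    {"gripper": 1, "x": 0, "y": 0, "z": -0.2, "ax": 0, "ay": 0, "az": 0},
    {"gripper": 1, "x": 0, "y": 0, "z": -0.3, "ax": 0, "ay": 0, "az": 0},
    {"gripper": 1, "x": 0, "y": 0, "z": -0.3, "ax": 0, "ay": 0, "az": 0},
    {"gripper": 1, "x": 0, "y": 0, "z": -0.2, "ax": 0, "ay": 0, "az": 0},
    {"gripper": 1, "x": 0, "y": 0, "z": 0, "ax": 0, "ay": 0, "az": 0}
  ]
}}

```text
clock: 15.72
position: [576.6, 187.0, 77.7]
ee_rot: [0.992, -0.123, 0.0, -0.001]
contact_force: [1.5, 0.0, -1.8]
gripper_width: 26.3
grasp_force: 59.0
```

Emit:
{"method": "send_rows", "body": {
  "targets": [
    {"gripper": 1, "x": 0, "y": 0, "z": 0, "ax": 0, "ay": 0, "az": 0}
  ]
}}

```text
clock: 15.8
position: [576.4, 186.8, 77.3]
ee_rot: [0.992, -0.123, 0.0, -0.0]
contact_force: [0.5, -0.4, -2.2]
gripper_width: 26.5
grasp_force: 59.0
```

Only the rod's weight shows (about 2 N). Continuing.

Emit:
{"method": "send_rows", "body": {
  "targets": [
    {"gripper": 1, "x": 0, "y": 0, "z": -0.3, "ax": 0, "ay": 0, "az": 0},
    {"gripper": 1, "x": 0, "y": 0, "z": -0.4, "ax": 0, "ay": 0, "az": 0},
    {"gripper": 1, "x": 0, "y": 0, "z": -0.4, "ax": 0, "ay": 0, "az": 0},
    {"gripper": 1, "x": 0, "y": 0, "z": -0.4, "ax": 0, "ay": 0, "az": 0},
    {"gripper": 1, "x": 0, "y": 0, "z": -0.3, "ax": 0, "ay": 0, "az": 0}
  ]
}}

```text
clock: 16.22
position: [576.8, 187.0, 96.1]
ee_rot: [0.992, -0.123, 0.001, -0.001]
contact_force: [0.7, 0.0, -0.7]
gripper_width: 26.4
grasp_force: 59.1
```

Emit:
{"method": "send_rows", "body": {
  "targets": [
    {"gripper": 1, "x": 0, "y": 0, "z": 0, "ax": 0, "ay": 0, "az": 0},
    {"gripper": 1, "x": 0, "y": 0, "z": 0, "ax": 0, "ay": 0, "az": 0}
  ]
}}

```text
clock: 16.38
position: [576.6, 187.0, 95.6]
ee_rot: [0.992, -0.123, 0.0, -0.001]
contact_force: [0.2, 0.1, -1.8]
gripper_width: 26.4
grasp_force: 59.1
```

```bash
python3 -c "
from chk import *
log();chk(15,80)
"
```

```text
16.3833 [ 0.58   0.477 -0.214 -0.001 -0.878  0.745] [576.6 187.   95.6] [ 0.2  0.1 -1.8] 26.4 59.1
n 1600 yaw err -0.13 lean err x per z deg -0.04 face x -9.3
side -80 165 top edge z [92.3 93.5] x -0.9
side -55 172 top edge z [92.3 93.5] x -2.2
side 35 271 top edge z [92.2 93.5] x -2.2
side 55 269 top edge z [92.1 93.6] x -1.7
top -80 117 top edge z [94.1 96.8] x -0.1
top -55 117 top edge z [94.4 96.3] x 0.2
top 35 114 top edge z [94.8 96.8] x -0.0
top 55 112 top edge z [94.2 96. ] x 0.0
```

Emit:
{"method": "send_rows", "body": {
  "targets": [
    {"gripper": 1, "x": 0, "y": 0, "z": -0.2, "ax": 0, "ay": 0, "az": 0},
    {"gripper": 1, "x": 0, "y": 0, "z": -0.1, "ax": 0, "ay": 0, "az": 0},
    {"gripper": 1, "x": 0, "y": 0, "z": 0, "ax": 0, "ay": 0, "az": 0},
    {"gripper": 1, "x": 0, "y": 0, "z": 0, "ax": 0, "ay": 0, "az": 0},
    {"gripper": 1, "x": 0, "y": 0, "z": 0, "ax": 0, "ay": 0, "az": 0}
  ]
}}

```text
clock: 16.9
position: [576.5, 186.9, 98.3]
ee_rot: [0.992, -0.123, 0.0, -0.0]
contact_force: [-0.2, 0.6, -1.7]
gripper_width: 26.4
grasp_force: 59.1
```

```bash
python3 -c "
from chk import *
log()
for n in('top','side'):
  im,d=grab(n);w=world(n,d).reshape(-1,3);r=np.hypot(w[:,0]-577,w[:,1]-187)
  k=(r<13)&(w[:,2]>100)&(w[:,2]<145);print(n,k.sum(),np.percentile(w[k,2],[5,25,50,75,95]).round(1) if k.sum() else '')
im,d=grab('side');cv2.imwrite('pics/i.png',cv2.resize(im[190:480,180:480,::-1],None,fx=2,fy=2))
"
```

```text
16.9 [ 0.58   0.474 -0.211 -0.001 -0.884  0.745] [576.5 186.9  98.3] [-0.2  0.6 -1.7] 26.4 59.1
top 0 
side 0
```

View pics/i.png

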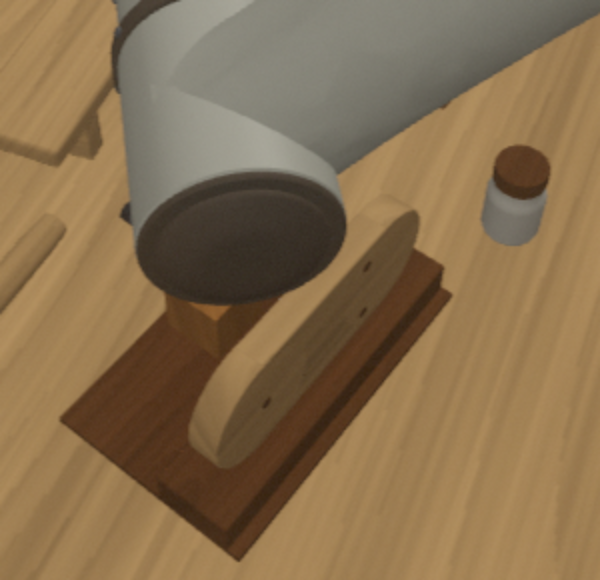

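The wrist hides the head, at about (240,240), and the sole is unmoved. By the arm's own readings the lift is 30.6 mm and the force is steady at the rod's weight, so one last nudge.

Emit:
{"method": "send_rows", "body": {
  "targets": [
    {"gripper": 1, "x": 0, "y": 0, "z": -0.05, "ax": 0, "ay": 0, "az": 0},
    {"gripper": 1, "x": 0, "y": 0, "z": 0, "ax": 0, "ay": 0, "az": 0},
    {"gripper": 1, "x": 0, "y": 0, "z": 0, "ax": 0, "ay": 0, "az": 0},
    {"gripper": 1, "x": 0, "y": 0, "z": 0, "ax": 0, "ay": 0, "az": 0},
    {"gripper": 1, "x": 0, "y": 0, "z": 0, "ax": 0, "ay": 0, "az": 0}
  ]
}}

```text
clock: 17.47
position: [576.6, 186.9, 98.8]
ee_rot: [0.992, -0.123, 0.0, -0.0]
contact_force: [0.8, -0.7, -1.6]
gripper_width: 26.2
grasp_force: 59.1
```

```bash
python3 -c "
from chk import *
log();print(arm.job_done())"
```

```text
17.4667 [ 0.58   0.474 -0.211 -0.001 -0.885  0.745] [576.6 186.9  98.8] [ 0.8 -0.7 -1.6] 26.2 59.1
the job is handed in; nothing more can be done
None
```

I handed the job in at about 17.5 s: the sole stands on its long edge on the bed, and the rod is still gripped about 31 mm up, level with the sole's top edge by the arm's position readings, because the wrist hid the head from both cameras.

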